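Lay the hull blanks on their deck plans

ROBOT

A 6-joint arm with a two-finger parallel gripper is mounted at the origin on the work surface. World frame = base frame: x ahead of the robot, y to its left, z up, the work surface at z = 0. Lengths are in m, angles in rad, forces in N, time in s.
With the tool pointing down it reaches from about 0.15 to 0.775 m from the base axis. Payload 6.1 kg.
Tool frame: the origin (TCP) lies at the very end of the fingers, on their centre line; the grasp point (between the pads) lies 19 mm behind it (env.pinch_z is the distance from the TCP to the grasp point, in m); z points along the fingers, y is the direction in which the jaws open and shut (so a half turn about z gives the same grasp; the last joint's range is limited). The gripper opens to 85 mm and grips with 20 to 120 N. Pads are 22 mm wide; open, the fingers measure 114 mm over their backs; the gripper's body (76 mm by 85 mm) begins 54 mm behind the grasp point. The pads swing forward as they close: fully open they stand 13 mm farther back than shut.
Start: joints at [-1.254, 0.126, -0.04, 1.405, 0, 1.571], TCP at [0.164, -0.499, 0.231] pointing down, gripper open.
Joint ranges: [-2.72, 2.72], [-0.95, 1.95], [-1.27, 1.35], [-1.78, 2.02], [-1.46, 1.47], [-3.14, 3.14]. Speed limits (rad/s): [2.39, 2.39, 3.01, 3.14, 3.14, 3.14].

INTERFACE

Orientations are given as a rotation vector (axis times angle).
In Python, from bench import env gives the robot as it stands.
- The arm moves only by the tool apply_moves, never from a script. Its argument "moves" is a list of rows, each a list of 2 entries, a list of its own where there are three numbers: the shift along the world's x, y, z in mm, then the turn about the world's z in rad. A call has 1 to 10 rows; each row shifts and turns the commanded pose from where the row before left it; what a row does not reach is not made up. A row lasts 1/8 s, in which the tool goes at most 62.5 mm and 10.7 degrees, less where a joint would pass 70% of its speed; a pose out of reach is approached as far as the arm can. A call is refused whole if a number of a shift passes 62.5 or a number of a turn 0.188, either way. A call with a gripper value outside its range is refused whole. "claw" is the opening, from 0 (shut) to 1 (fully open), set as the call begins (left out, the last holds). The fingers move at their own pace and stop on an object; "newtons" is the grip in N (left out, the last holds). Time passes only in rows, so rows that do not move let the fingers close. It gives the time, the measured TCP pose, the force and the opening at its end, in the units of the state.
- env.sense(): the state, without advancing time (a new reading comes with each control period).
- env.grab_frame(name): name is "scene" or "top"; returns the picture (480x640x3 uint8, red, green, blue); there is no depth.
- env.get_calibration(name): a dict with "fov_y" (degrees; the focal length in pixels is half the picture's height over the tangent of half this angle, whatever the lens; pixels are square), "cx", "cy" (the principal point, pixels), "k1" (the pictures are not rectified: a ray, as slopes to the right and down, at radius r is drawn at 1 + k1 r^2 times it, then the intrinsics apply), "camera_from_world" (4x4, takes a point from world to camera coordinates). Camera axes: x right, y up, looking along -z (the intrinsics and any distortion apply to the point x, -y, -z); pixel columns grow to the right and rows downward; lengths in m; the calibration is good to about 2 mm. A picture is of the moment at which its call begins. get_calibration takes no time and is no camera call.
- env.hand_in(): hands the job in, once; it reports no verdict.
The state is a dict: "time_s": time; "joint_pos": joint angles; "joint_vel": joint speeds; "joint_efforts": joint torques, N m; "eef_pos": TCP position; "ee_rot": TCP orientation; "force": force on the tool from outside, world axes, zero at the start; "ft_torque": the same for the moment, N m; "grip_width": finger opening in m.
Only numpy, scipy, OpenCV 4.12 (cv2) and the standard library are available. Lean on these libraries where they do the work, as an engineer would, in place of code of your own. Each camera call takes 0.05 s, during which the arm holds its last target.

TASK

Ready the four basswood hull blanks for marking out: lay each one flat on the plan card that shows its own deck, square on the drawn outline, deck up and with its bow over the drawn bow. Let go of all four, and leave the glass flask and the tweezers where they are.

Things in the scene. Friction and masses are not known exactly. Their poses are not given: they have to be found in the camera images.
- clipper: Clipper hull blank: longest and slimmest, 136 x 26 mm, sharp bow, small narrow rounded stern, three 4 mm mast dots, 4 mm raised deck over the last 22 mm of stern and 20 mm of bow; 26 g. Loose, pale wood, 22 mm thick, upright sides, parallel for 12 mm either way from the middle. Origin: middle of the flat underside at half length; x to the bow, z up out of the deck.
- clipper_plan: Plan card of the clipper: fixed white card 196 x 66 x 3 mm, flat on the desk; deck drawn full size, inked and tinted grey, 136 x 26 mm, sharp bow, small narrow rounded stern, three mast dots; empty ruled block at the card's stern end. Origin: centre of the card's underside; x along the card to the drawn bow, z up. The outline's middle (half length) lies at x +22 mm, y 0.
- smack: Fishing-smack hull blank: 100 x 32 mm, sharp bow, broad flat stern 24 mm across, one 5 mm mast dot ahead of the middle, 4 mm raised deck over the last 16 mm of stern; 24 g. Loose, pale wood, 22 mm thick, upright sides, parallel for 12 mm either way from the middle. Origin: middle of the flat underside at half length; x to the bow, z up out of the deck.
- smack_plan: Plan card of the fishing smack: fixed white card 196 x 66 x 3 mm, flat on the desk; deck drawn full size, inked and tinted grey, 100 x 32 mm, sharp bow, broad flat stern, one small mast dot; empty ruled block at the card's stern end. Origin: centre of the card's underside; x along the card to the drawn bow, z up. The outline's middle (half length) lies at x +22 mm, y 0.
- barge: Barge hull blank: broadest, 112 x 36 mm, parallel sides, square stern, blunt rounded bow, two mast dots, 4 mm raised deck over the last 16 mm of bow; 34 g. Loose, pale wood, 22 mm thick, upright sides, parallel for 12 mm either way from the middle. Origin: middle of the flat underside at half length; x to the bow, z up out of the deck.
- barge_plan: Plan card of the barge: fixed white card 196 x 66 x 3 mm, flat on the desk; deck drawn full size, inked and tinted grey, 112 x 36 mm, parallel sides, square stern, blunt rounded bow, two mast dots; empty ruled block at the card's stern end. Origin: centre of the card's underside; x along the card to the drawn bow, z up. The outline's middle (half length) lies at x +22 mm, y 0.
- tug: Tug hull blank: shortest, 74 x 30 mm, sharp bow, full round stern, one 10 mm funnel disc near the middle, 4 mm raised deck over the last 18 mm of bow; 18 g. Loose, pale wood, 22 mm thick, upright sides, parallel for 12 mm either way from the middle. Origin: middle of the flat underside at half length; x to the bow, z up out of the deck.
- tug_plan: Plan card of the tug: fixed white card 196 x 66 x 3 mm, flat on the desk; deck drawn full size, inked and tinted grey, 74 x 30 mm, sharp bow, full round stern, one large funnel disc; empty ruled block at the card's stern end. Origin: centre of the card's underside; x along the card to the drawn bow, z up. The outline's middle (half length) lies at x +22 mm, y 0.
- flask: Bystander: clear pear-shaped glass flask standing upright, empty, open neck up, 222 mm tall, 128 mm across at its widest (40 mm up), neck 41 mm. Loose, 380 g. Origin: centre of its underside. Stands to the right of the work; not to be moved.
- tweezers: Bystander: long thin steel reach tweezers lying flat on the desk to the left of the work, 250 mm long, 18 mm wide, 8 mm high. Loose, 45 g. Origin: middle of the length on the desk; x axis along the tweezers towards the points. Not to be moved.
There are look-alikes about, which are no part of the job. Leave any orange look-alike of the tug alone. Leave any blue look-alike of the barge_plan alone.

How it is judged:
By the outcome, as a careful person would: the job done as asked, in the order asked, and still so for the second after the job is handed in, with the robot touching nothing.
It also fails if it takes over 102 s, if anything falls off the work surface, if the arm or the gripper's body presses on something with over 40 N, if the wrist force passes 120 N, or if a joint passes its speed limit or range.

## Working session

There is one attempt and no reset: what is moved stays moved. The work goes in short steps, Python scripts to look and compute and a tool call to move; the robot and the scene stay as the last step left them, time stands still between calls to the robot, and variables do not carry over. Pictures are saved under pics/ and viewed, and the job is handed in when it is done.

Besides the shell and the picture viewer there is one more tool, called after "Request:" by a JSON object that holds its "fn" and its "kwargs", one argument or row to a line. apply_moves: Moves the arm, as the interface text tells. Its arguments: {"type":"object","properties":{"moves":{"type":"array","items":{"type":"array"}},"claw":{"type":"number"},"newtons":{"type":"number"}},"required":["moves"]}

```bash
mkdir -p pics; ls; python3 - <<'E'
from bench import env
import cv2
for n in("scene","top"):
    f=env.grab_frame(n); cv2.imwrite(f"pics/{n}0.png",f[:,:,::-1]); c=env.get_calibration(n); print(n,c)
print(env.sense(), env.pinch_z)
E
```

```text
pics
scene {'fov_y': 42.07529414287928, 'cx': 325.86153550117166, 'cy': 238.5987886890655, 'k1': -0.07202772323696295, 'camera_from_world': array([[-0.78604277,  0.6181525 ,  0.00492524,  0.38250437],
       [-0.40234139, -0.51763373,  0.75510048,  0.16821495],
       [ 0.46931671,  0.59155964,  0.65559058, -1.74183112],
       [ 0.        ,  0.        ,  0.        ,  1.        ]])}
top {'fov_y': 53.66307810073305, 'cx': 320.7182225737424, 'cy': 245.6151054334554, 'k1': -0.07155009894968911, 'camera_from_world': array([[-0.0467665 , -0.99889983,  0.00346868,  0.0344675 ],
       [ 0.97497639, -0.04489039,  0.21772896, -0.49423245],
       [-0.21733371,  0.0135643 ,  0.97600311, -1.23084667],
       [ 0.        ,  0.        ,  0.        ,  1.        ]])}
{'time_s': 0.1, 'joint_pos': array([-1.25399079e+00,  1.26339566e-01, -4.05434519e-02,  1.40540650e+00,
        4.62309344e-06,  1.57081850e+00]), 'joint_vel': array([-8.89539223e-04, -2.05692292e-03,  1.36433928e-03,  1.91746735e-05,
        9.58666609e-04, -1.04014983e-04]), 'joint_efforts': array([-1.46173974e-03, -4.36903882e+01,  3.53607094e+01,  1.36485026e-02,
       -3.31662659e-05,  2.64366982e-06]), 'eef_pos': array([ 0.16343564, -0.49850622,  0.23057923]), 'ee_rot': array([-3.10081018e+00, -4.95291420e-01,  3.62665361e-04]), 'force': array([-0.48440536, -0.00767322, -0.44614798]), 'ft_torque': array([-0.00377484,  0.00400488,  0.01617464]), 'grip_width': 0.08536787179310396} 0.0187
```

View pics/top0.png

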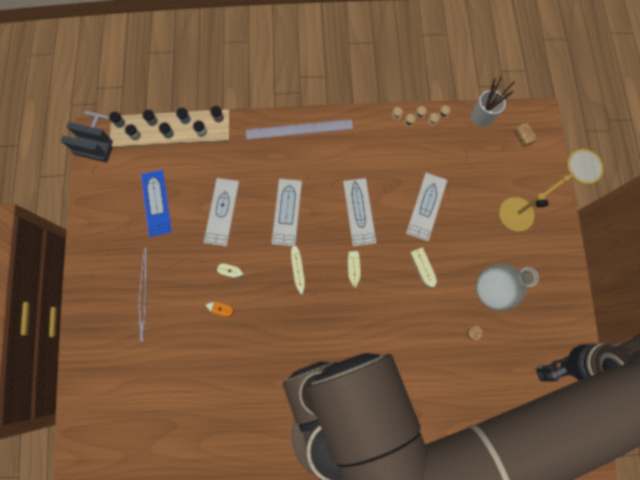

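View pics/scene0.png

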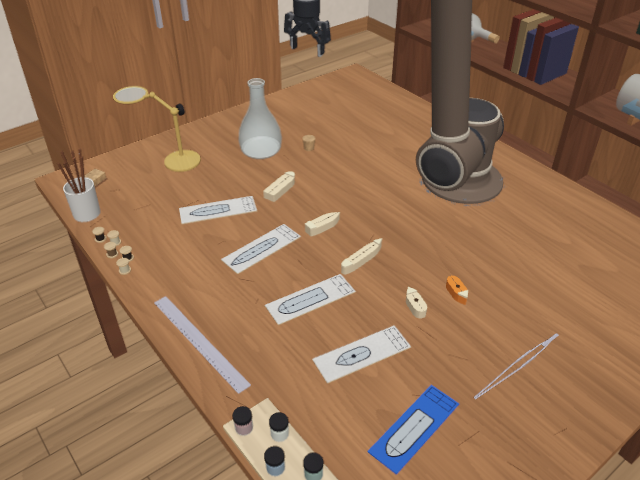

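```bash
python3 - <<'E'
import cv2
t=cv2.imread("pics/top0.png"); s=cv2.imread("pics/scene0.png")
cv2.imwrite("pics/tz1.png",cv2.resize(t[170:325,195:325],None,fx=4.6,fy=3.87*1,interpolation=3) if 0 else cv2.resize(t[170:320,195:325],None,fx=4,fy=4,interpolation=2))
cv2.imwrite("pics/tz2.png",cv2.resize(t[165:300,330:460],None,fx=4,fy=4,interpolation=2))
cv2.imwrite("pics/sz1.png",cv2.resize(s[160:310,170:350],None,fx=4,fy=4,interpolation=2))
cv2.imwrite("pics/sz2.png",cv2.resize(s[230:390,260:480],None,fx=3.6,fy=3.6,interpolation=2))
E
```

```text
(no output)
```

View pics/tz1.png

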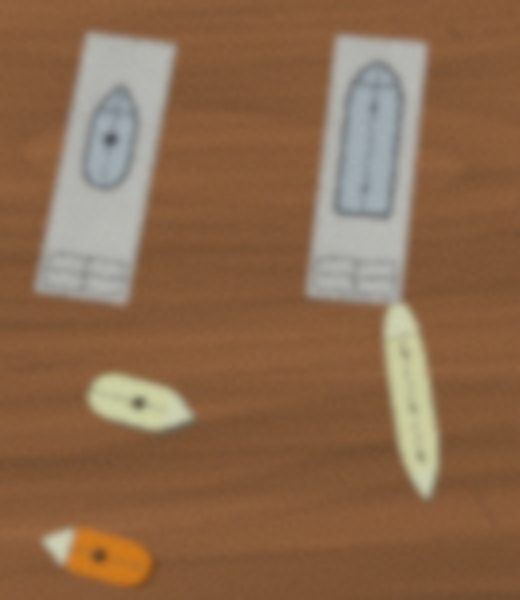

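View pics/tz2.png

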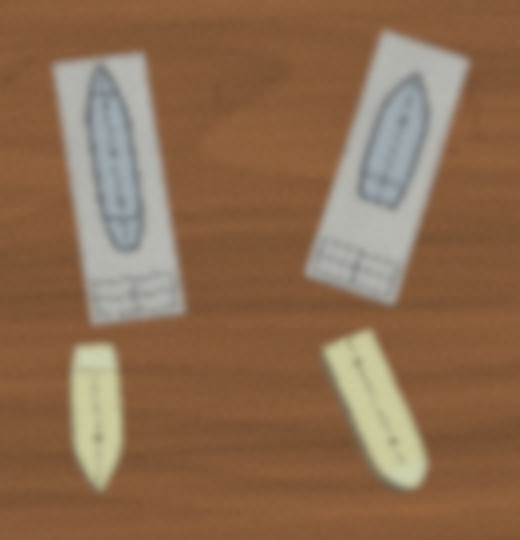

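View pics/sz1.png

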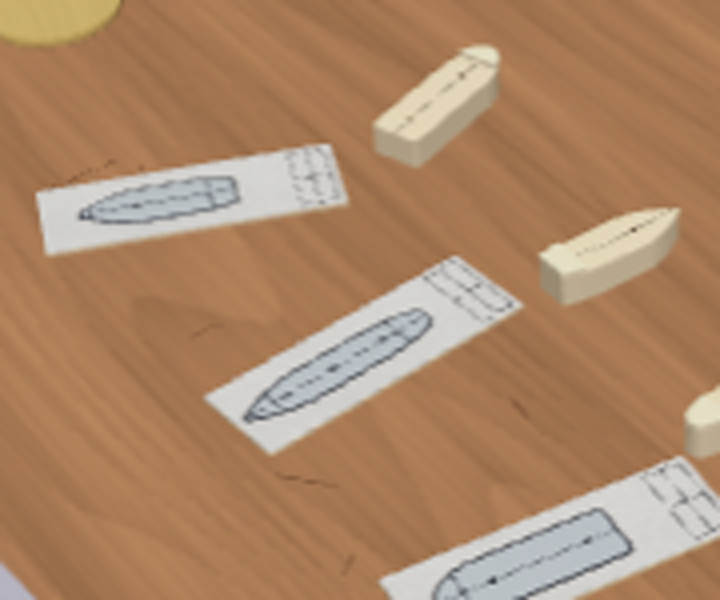

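View pics/sz2.png

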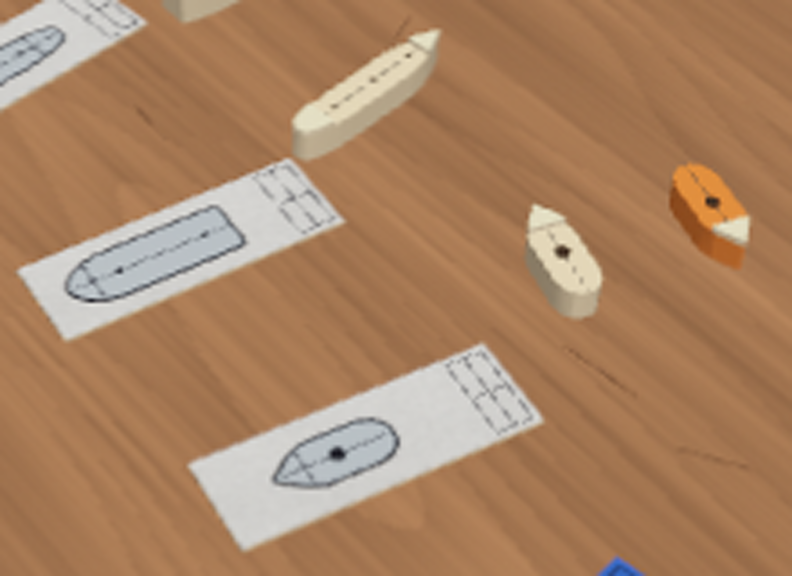

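```bash
cat > h.py <<'E'
import cv2, numpy as np
from bench import env
def cal(n):
    c=env.get_calibration(n); f=240/np.tan(np.radians(c['fov_y']/2)); return c,f
def cast(n,px,z):
    c,f=cal(n); px=np.atleast_2d(np.asarray(px,float))
    d=(px-[c['cx'],c['cy']])/f; k=c['k1']; u=d.copy()
    for _ in range(30): u=d/(1+k*(u**2).sum(1,keepdims=True))
    T=c['camera_from_world']; R=T[:3,:3]; o=-R.T@T[:3,3]
    r=np.c_[u[:,0],-u[:,1],-np.ones(len(u))]@R
    return (o+r*((z-o[2])/r[:,2:]))[:,:2]*1000, o
def proj(n,P):
    c,f=cal(n); P=np.atleast_2d(np.asarray(P,float)); T=c['camera_from_world']
    q=P@T[:3,:3].T+T[:3,3]; s=np.c_[q[:,0]/-q[:,2],q[:,1]/q[:,2]]
    s=s*(1+c['k1']*(s**2).sum(1,keepdims=True)); return s*f+[c['cx'],c['cy']]
def grab(n,name):
    f=env.grab_frame(n)[:,:,::-1].copy(); cv2.imwrite(f"pics/{name}.png",f); return f
E
python3 - <<'E'
from h import *
print(cast("top",[320,240],0), cast("scene",[320,240],0))
for n in ("top","scene"):
    im=cv2.imread(f"pics/{n}0.png"); big=im
    hsv=cv2.cvtColor(big,cv2.COLOR_BGR2HSV)
    pts={"top":[(230,270),(298,270),(354,268),(424,268),(232,240),(210,220),(290,240),(360,200)],"scene":[(415,297),(370,252),(320,222),(283,182),(417,311),(372,345)]}[n]
    for p in pts: print(n,p,im[p[1],p[0]],hsv[p[1],p[0]])
E
```

```text
(array([[523.79105205,  12.02012456]]), array([0.21597243, 0.02893887, 1.30879934])) (array([[475.3156629, -37.7941853]]), array([1.18581508, 0.8810247 , 1.01302497]))
top (230, 270) [ 96 125 127] [ 28  62 127]
top (298, 270) [145 186 186] [ 30  56 186]
top (354, 268) [148 190 190] [ 30  56 190]
top (424, 268) [147 189 189] [ 30  57 189]
top (232, 240) [ 54  86 128] [ 13 147 128]
top (210, 220) [175 180 181] [ 25   8 181]
top (290, 240) [164 170 170] [ 30   9 170]
top (360, 200) [175 170 159] [ 99  23 175]
scene (415, 297) [179 208 221] [ 21  48 221]
scene (370, 252) [172 201 215] [ 20  51 215]
scene (320, 222) [182 212 225] [ 21  49 225]
scene (283, 182) [182 212 224] [ 21  48 224]
scene (417, 311) [127 153 169] [ 19  63 169]
scene (372, 345) [207 210 211] [ 23   5 211]
```

```bash
cat >> h.py <<'E'
U=6
def blobs(im,n,rois,th=100,maxarea=1e9):
    """largest contour in each ROI (x0,y0,x1,y1), subpixel through upscaling; pixel coords"""
    out={}
    for k,(x0,y0,x1,y1) in rois.items():
        b=im[y0:y1,x0:x1,0]; B=cv2.resize(b,None,fx=U,fy=U,interpolation=cv2.INTER_CUBIC)
        m=(B>th).astype(np.uint8); cs,_=cv2.findContours(m,cv2.RETR_EXTERNAL,cv2.CHAIN_APPROX_NONE)
        c=max(cs,key=cv2.contourArea).reshape(-1,2)
        out[k]=(c+.5)/U-.5+[x0,y0]
    return out
def rect(c,n,z):
    w,_=cast(n,c,z); (cx,cy),(a,b),ang=cv2.minAreaRect(w.astype(np.float32)); 
    bx=cv2.boxPoints(((cx,cy),(a,b),ang)); e1=bx[1]-bx[0]; e2=bx[2]-bx[1]
    e=e1 if np.hypot(*e1)>np.hypot(*e2) else e2
    return np.array([cx,cy]),max(a,b),min(a,b),np.degrees(np.arctan2(e[1],e[0])),w
E
python3 - <<'E'
from h import *
im=cv2.imread("pics/top0.png")
cards=dict(tug=(198,173,245,250),barge=(268,175,306,248),clipper=(338,174,381,250),smack=(400,167,452,245))
bl=dict(tug=(210,256,250,284),clipper=(286,248,310,300),smack=(340,247,368,292),barge=(405,246,445,294))
for k,c in blobs(im,"top",cards,112).items():
    ce,L,W,a,w=rect(c,"top",.003); 
    if abs(a)>90:a-=180*np.sign(a)
    t=np.radians(a); print("card",k,ce.round(1),round(L,1),round(W,1),round(a,2),"outline",(ce+22*np.array([np.cos(t),np.sin(t)])).round(1))
for k,c in blobs(im,"top",bl,100).items():
    ce,L,W,a,w=rect(c,"top",.022); print("blank",k,ce.round(1),round(L,1),round(W,1),round(a,2), "px",c.mean(0).round(1))
ims=cv2.imread("pics/scene0.png")
cs=dict(tug=(308,322,415,386),barge=(262,272,358,325),clipper=(218,222,303,274),smack=(175,193,260,226))
for k,c in blobs(ims,"scene",cs,150).items():
    ce,L,W,a,w=rect(c,"scene",.003); 
    if abs(a)>90:a-=180*np.sign(a)
    print("card scene",k,ce.round(1),round(L,1),round(W,1),round(a,2))
E
```

```text
card tug [622. 292.] 198.0 68.4 -10.8 outline [643.6 287.9]
card barge [609.3 104.5] 204.7 74.3 -5.7 outline [631.1 102.3]
card clipper [ 603.3 -103.8] 198.0 68.5 4.85 outline [ 625.2 -102. ]
card smack [ 610.4 -300.2] 198.0 68.6 -22.24 outline [ 630.7 -308.6]
blank tug [444.  264.3] 75.3 33.5 72.66 px [229.2 270.3]
blank clipper [436.1  77.6] 132.3 29.4 6.92 px [297.5 269.5]
blank smack [434.3 -76.5] 101.9 35.5 -1.51 px [353.7 267.1]
blank barge [ 427.2 -271.9] 114.8 40.5 19.44 px [424.  266.7]
card scene tug [624.2 293.9] 196.4 67.2 -10.66
card scene barge [614.4 106. ] 196.5 67.0 -7.73
card scene clipper [ 606.2 -101.9] 196.3 67.6 4.82
card scene smack [ 613.5 -297.5] 196.2 67.9 -22.15
```

```bash
python3 - <<'E'
from h import *
im=cv2.imread("pics/top0.png")
bl=dict(tug=(210,256,250,284),clipper=(286,246,310,300),smack=(340,247,368,292),barge=(405,246,445,294))
for th in (100,115,125):
  for k,c in blobs(im,"top",bl,th).items():
    ce,L,W,a,w=rect(c,"top",.022); print(th,"blank",k,ce.round(1),round(L,1),round(W,1),round(a,2))
for k,(x0,y0,x1,y1) in dict(b=(405,268,445,269),c=(286,265,310,266),s=(340,267,368,268)).items(): print(k,im[y0,x0:x1,0])
tiles=[cv2.resize(im[y0:y1,x0:x1],(int((x1-x0)*7),int((y1-y0)*7)),interpolation=0) for x0,y0,x1,y1 in bl.values()]
H=max(t.shape[0] for t in tiles); cv2.imwrite("pics/tiles.png",np.hstack([cv2.copyMakeBorder(t,0,H-t.shape[0],0,4,0) for t in tiles]))
E
```

```text
100 blank tug [444.  264.3] 75.3 33.5 72.66
100 blank clipper [439.   77.9] 138.1 29.4 6.92
100 blank smack [434.3 -76.5] 101.9 35.5 -1.51
100 blank barge [ 427.2 -271.9] 114.8 40.5 19.44
115 blank tug [443.9 264.4] 72.8 31.5 72.48
115 blank clipper [439.4  78.1] 136.2 27.2 6.4
115 blank smack [434.6 -76.7] 99.0 33.1 -0.44
115 blank barge [ 427.1 -272. ] 112.6 37.9 19.1
125 blank tug [444.  264.5] 71.1 30.0 71.59
125 blank clipper [439.8  78. ] 135.1 25.6 6.52
125 blank smack [434.7 -76.8] 97.2 31.7 -0.92
125 blank barge [ 427.1 -272. ] 111.4 36.3 19.17
b [ 59  57  56  59  57  58  57  59  59  63  66  83 104 133 151 156 157 157
 153 147 144 152 156 158 158 153 138 109  78  62  58  55  56  57  57  58
  56  54  56  55]
c [ 55  56  58  54  61  85 120 148 158 159 154 153 155 159 156 141 108  72
  56  57  55  56  54  52]
s [ 53  54  54  53  52  55  61  90 127 149 155 158 155 148 145 153 157 158
 151 135 101  71  57  53  54  56  54  54]
```

View pics/tiles.png

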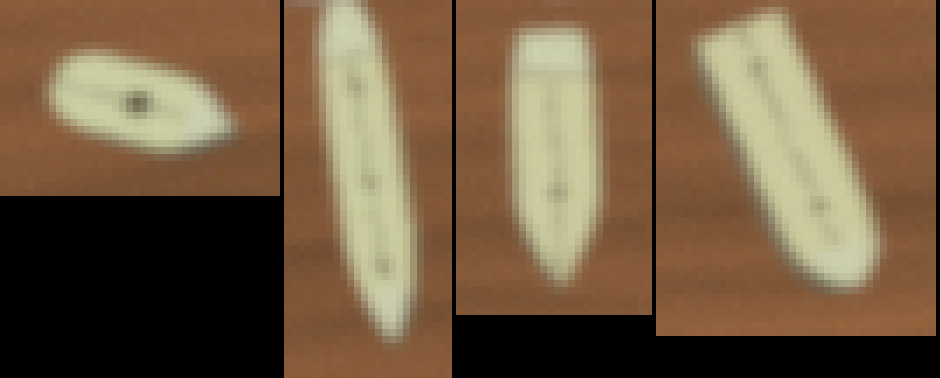

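Request:
{"fn": "apply_moves", "kwargs": {
  "moves": [
    [[5,40,0],0.18],
    [[8,50,0],0.18],
    [[10,55,0],0.18],
    [[12,55,0],0.18],
    [[12,55,0],0.18],
    [[14,55,0],0.18],
    [[16,55,-5],0.18],
    [[20,50,-10],0.18],
    [[25,50,-10],0.18],
    [[30,40,-10],0.18]
  ],
  "claw": 0.75,
  "newtons": 25
}}

```text
time_s: 1.35
eef_pos: [0.3156, 0.0082, 0.1961]
ee_rot: [1.529, 2.743, 0.001]
force: [1.1, -1.1, 0.4]
grip_width: 0.064
```

```bash
cat >> h.py <<'E'
from scipy.spatial.transform import Rotation as Ro
def st():
    s=env.sense(); R=Ro.from_rotvec(s['ee_rot']).as_matrix(); y=R[:,1]
    print("t",round(s['time_s'],2),"tcp",(s['eef_pos']*1000).round(1),"jaw yaw",round(np.degrees(np.arctan2(y[1],y[0])),2),"zaxis",R[:,2].round(3),"q",s['joint_pos'].round(3),"F",s['force'].round(1),"w",round(s['grip_width']*1000,1))
E
python3 -c "
from h import *
st()"
```

```text
t 1.35 tcp [315.6   8.2 196.1] jaw yaw 31.72 zaxis [ 0.001 -0.    -1.   ] q [ 0.026 -0.272 -0.481  1.361 -0.     1.043] F [ 1.1 -1.1  0.4] w 64.0
```

Request:
{"fn": "apply_moves", "kwargs": {
  "moves": [
    [[18,10,-20],0.16],
    [[18,10,-20],0.16],
    [[18,10,-20],0.16],
    [[18,10,-20],0.16],
    [[18,10,-20],0.16],
    [[17,10,-20],0.16],
    [[16.4,9.8,-15],0.17],
    [[0,0,0],0],
    [[0,0,0],0]
  ]
}}

```text
time_s: 2.48
eef_pos: [0.4384, 0.0757, 0.0615]
ee_rot: [0.161, -3.137, 0.0]
force: [0.3, -0.2, 1.0]
grip_width: 0.0642
```

```bash
python3 -c "
from h import *
st()
f=grab('scene','s1'); cv2.imwrite('pics/s1z.png',cv2.resize(f[150:310,280:460],None,fx=4,fy=3.7))"
```

```text
t 2.48 tcp [438.4  75.7  61.5] jaw yaw 95.89 zaxis [-0.001 -0.    -1.   ] q [ 0.171  0.036 -0.517  1.018 -0.     0.068] F [ 0.3 -0.2  1. ] w 64.2
```

View pics/s1z.png

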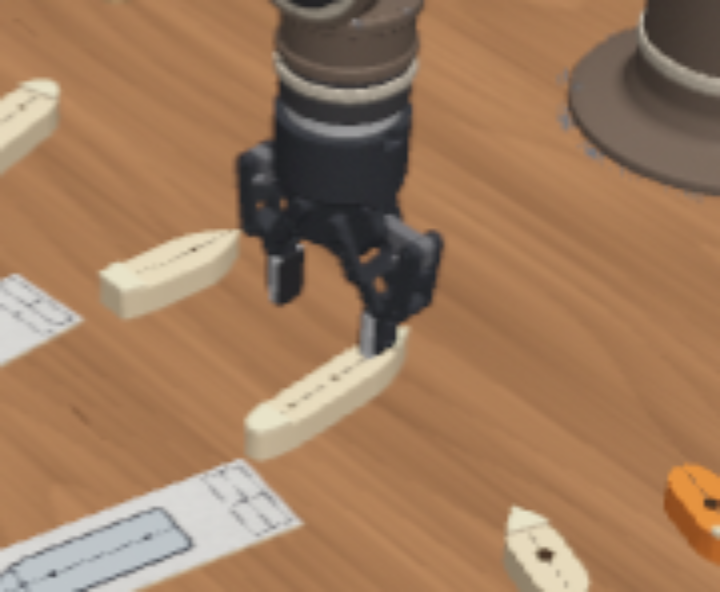

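Request:
{"fn": "apply_moves", "kwargs": {
  "moves": [
    [[0.5,2.3,-20],0.009],
    [[0,0,-20],0],
    [[0,0,-12],0],
    [[0,0,-5.5],0],
    [[0,0,0],0]
  ]
}}

```text
time_s: 3.15
eef_pos: [0.4395, 0.0782, 0.004]
ee_rot: [-0.179, 3.136, 0.0]
force: [-0.0, -0.7, 0.2]
grip_width: 0.0641
```

Request:
{"fn": "apply_moves", "kwargs": {
  "moves": [
    [[0,0,0],0],
    [[0,0,0],0],
    [[0,0,0],0],
    [[0,0,0],0],
    [[0,0,0],0]
  ],
  "claw": 0,
  "newtons": 25
}}

```text
time_s: 3.78
eef_pos: [0.44, 0.0783, 0.0044]
ee_rot: [-0.179, 3.135, 0.0]
force: [-0.3, 0.3, 5.2]
grip_width: 0.0253
```

```bash
python3 -c "
from h import *
st()"
```

```text
t 3.77 tcp [440.   78.3   4.4] jaw yaw 96.54 zaxis [ 0.001  0.    -1.   ] q [ 0.176  0.088 -0.599  0.882 -0.     0.062] F [-0.3  0.3  5.2] w 25.3
```

Request:
{"fn": "apply_moves", "kwargs": {
  "moves": [
    [[0,0,10],0],
    [[0,0,25],0],
    [[0,0,35],-0.1],
    [[10,-10,10],-0.18],
    [[20,-20,0],-0.18],
    [[20,-20,0],-0.18],
    [[20,-20,0],-0.18],
    [[20,-20,0],-0.18],
    [[20,-20,0],-0.18],
    [[20,-20,0],-0.18]
  ]
}}

```text
time_s: 5.03
eef_pos: [0.5698, -0.0524, 0.084]
ee_rot: [-1.84, -2.546, 0.0]
force: [0.4, -0.0, -1.0]
grip_width: 0.0257
```

Request:
{"fn": "apply_moves", "kwargs": {
  "moves": [
    [[20,-20,0],-0.18],
    [[20,-20,0],-0.18],
    [[14,-10,0],-0.18],
    [[0,0,0],-0.18],
    [[0,0,-10],-0.18],
    [[0,0,-10],-0.18],
    [[0,0,-10],-0.18],
    [[0,0,-10],-0.18],
    [[0,0,0],-0.18],
    [[0,0,0],-0.19]
  ]
}}

```text
out of range; nothing moved
```

```bash
python3 -c "
from h import *
st()"
```

```text
t 5.03 tcp [569.8 -52.4  84. ] jaw yaw 18.28 zaxis [-0.  0. -1.] q [-0.092  0.253 -0.21   1.108  0.     1.16 ] F [ 0.4 -0.  -1. ] w 25.7
```

Request:
{"fn": "apply_moves", "kwargs": {
  "moves": [
    [[20,-20,0],-0.18],
    [[20,-20,0],-0.18],
    [[14,-10,0],-0.18],
    [[0,0,0],-0.18],
    [[0,0,-10],-0.18],
    [[0,0,-10],-0.18],
    [[0,0,-10],-0.18],
    [[0,0,-10],-0.18],
    [[0,0,0],-0.18],
    [[0,0,0],-0.18]
  ]
}}

```text
time_s: 6.28
eef_pos: [0.623, -0.1017, 0.0436]
ee_rot: [-3.138, -0.141, 0.002]
force: [1.1, 0.5, 0.4]
grip_width: 0.0256
```

Request:
{"fn": "apply_moves", "kwargs": {
  "moves": [
    [[0,0,0],-0.005],
    [[0,0,0],0]
  ]
}}

```text
time_s: 6.52
eef_pos: [0.6234, -0.1018, 0.0439]
ee_rot: [-3.138, -0.147, 0.0]
force: [0.2, -0.2, -0.9]
grip_width: 0.0256
```

```bash
python3 -c "
from h import *
st()
f=grab('scene','s2'); cv2.imwrite('pics/s2z.png',cv2.resize(f[150:310,180:400],None,fx=3.6,fy=3.6))
f=grab('top','t2'); cv2.imwrite('pics/t2z.png',cv2.resize(f[150:310,250:470],None,fx=3.6,fy=3.6))"
```

```text
t 6.53 tcp [ 623.4 -101.8   43.9] jaw yaw -84.64 zaxis [-0.  0. -1.] q [-0.162  0.383 -0.123  1.065  0.     2.886] F [ 0.2 -0.2 -0.9] w 25.6
```

View pics/s2z.png

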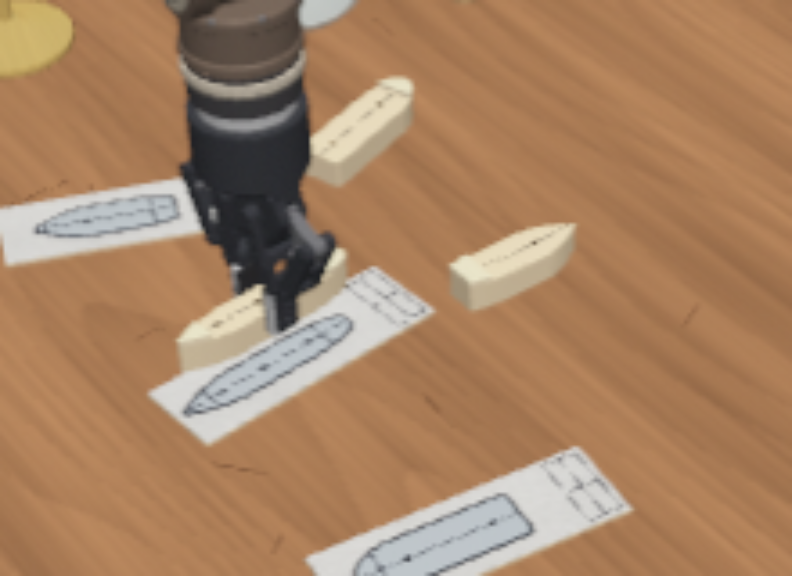

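View pics/t2z.png

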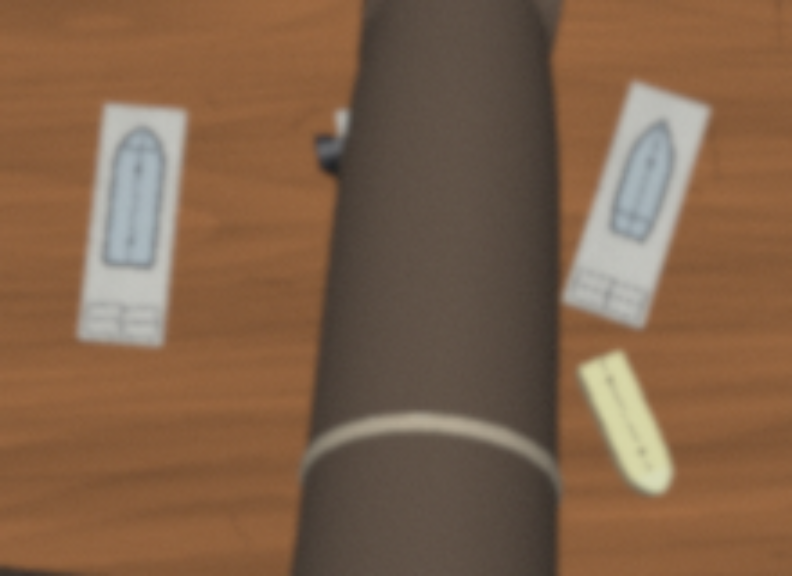

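Request:
{"fn": "apply_moves", "kwargs": {
  "moves": [
    [[0.7,-0.3,-15],-0.009],
    [[0,0,-10],0],
    [[0,0,-7],0],
    [[0,0,-3],0],
    [[0,0,0],0],
    [[0,0,0],0]
  ]
}}

```text
time_s: 7.38
eef_pos: [0.6244, -0.1021, 0.0092]
ee_rot: [3.139, 0.129, 0.001]
force: [0.5, -0.3, -0.4]
grip_width: 0.0251
```

```bash
python3 -c "
from h import *
st()
f=grab('scene','s3'); cv2.imwrite('pics/s3z.png',cv2.resize(f[210:290,200:320],None,fx=6,fy=6))"
```

```text
t 7.38 tcp [ 624.4 -102.1    9.2] jaw yaw -85.31 zaxis [ 0.001 -0.    -1.   ] q [-0.162  0.407 -0.168  0.995  0.     2.898] F [ 0.5 -0.3 -0.4] w 25.1
```

View pics/s3z.png

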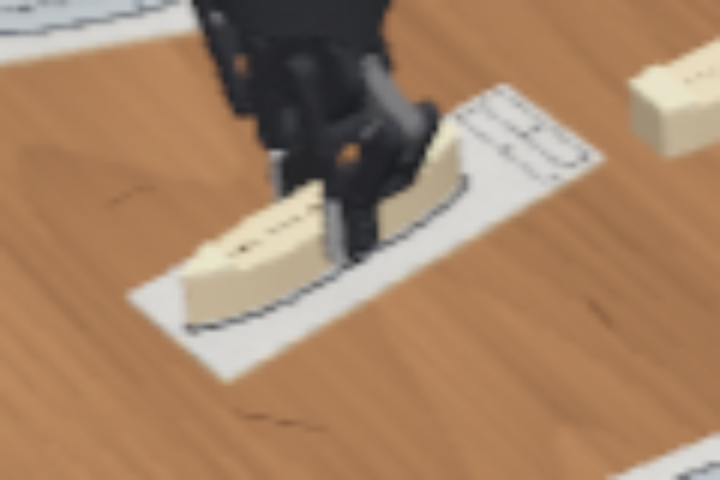

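Request:
{"fn": "apply_moves", "kwargs": {
  "moves": [
    [[0,0,-1.7],0],
    [[0,0,0],0]
  ]
}}

```text
time_s: 7.68
eef_pos: [0.6245, -0.1021, 0.0074]
ee_rot: [3.139, 0.128, 0.001]
force: [0.2, 0.2, 1.8]
grip_width: 0.0254
```

Request:
{"fn": "apply_moves", "kwargs": {
  "moves": [
    [[0,0,0],0],
    [[0,0,0],0],
    [[0,0,0],0],
    [[0,0,15],0],
    [[0,0,30],0],
    [[-30,0,30],0],
    [[-55,8,0],-0.04],
    [[-55,8,0],-0.05],
    [[-50,9,0],0],
    [[0,0,0],0]
  ],
  "claw": 0.75
}}

```text
time_s: 8.93
eef_pos: [0.4309, -0.0765, 0.083]
ee_rot: [-3.141, 0.013, 0.001]
force: [-0.1, -0.2, 0.5]
grip_width: 0.0643
```

```bash
python3 - <<'E'
from h import *
st()
f=grab('top','t4'); g=grab('scene','s4')
cv2.imwrite('pics/s4z.png',cv2.resize(g[160:300,200:330],None,fx=4,fy=4));cv2.imwrite('pics/t4z.png',cv2.resize(f[160:310,260:400],None,fx=4,fy=4))
E
```

```text
t 8.93 tcp [430.9 -76.5  83. ] jaw yaw -90.47 zaxis [-0.  0. -1.] q [-0.176  0.008 -0.496  1.067  0.     2.974] F [-0.1 -0.2  0.5] w 64.3
```

View pics/s4z.png

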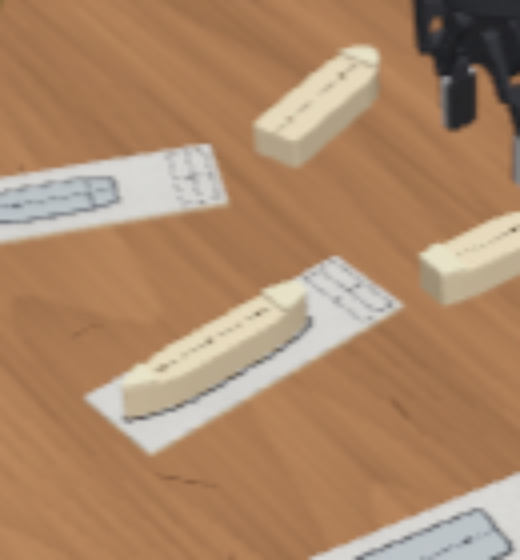

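View pics/t4z.png

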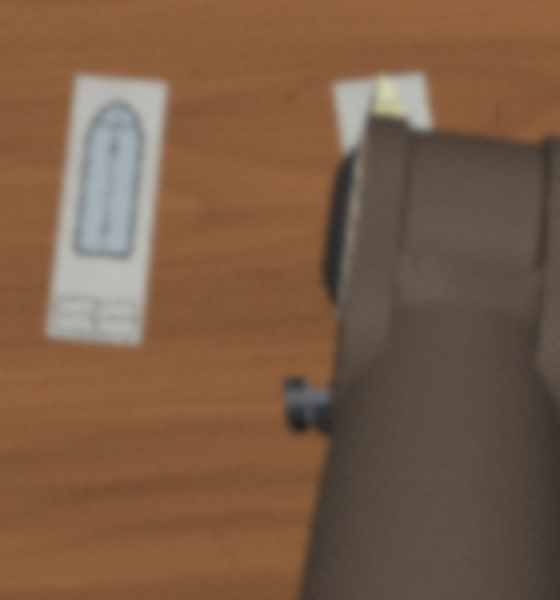

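```bash
python3 - <<'E'
from h import *
im=cv2.imread("pics/top0.png")
bl=dict(tug=(210,256,250,284),clipper=(286,246,310,300),smack=(340,247,368,292),barge=(405,246,445,294))
for th in (105,115):
  for k,c in blobs(im,"top",bl,th).items():
    w,_=cast("top",c,.022); m=cv2.moments(w.astype(np.float32).reshape(-1,1,2))
    a=.5*np.arctan2(2*m['mu11'],m['mu20']-m['mu02']); ce=np.array([m['m10'],m['m01']])/m['m00']
    u=np.array([np.cos(a),np.sin(a)]); v=np.array([-u[1],u[0]]); p=(w-ce)@u; q=(w-ce)@v
    mid=ce+u*(p.max()+p.min())/2; print(th,k,"ang",np.degrees(a).round(2),"centroid",ce.round(1),"ext",p.min().round(1),p.max().round(1),q.min().round(1),q.max().round(1),"mid",mid.round(1))
f=cv2.imread("pics/t4.png")
for k,c in blobs(f,"top",dict(barge=(268,172,306,250)),112).items():
    ce,L,W,a,w=rect(c,"top",.003); a=(a+90)%180-90;t=np.radians(a); print("card",k,ce.round(1),round(L,1),round(W,1),round(a,2),"outline",(ce+22*np.array([np.cos(t),np.sin(t)])).round(1))
for n,px in (("top",(500,296)),("top",(517,214))): print(cast(n,px,0)[0])
E
```

```text
105 tug ang 72.89 centroid [444.8 266.5] ext -39.5 34.9 -16.3 16.5 mid [444.1 264.3]
105 clipper ang 6.69 centroid [441.1  78.3] ext -70.7 66.6 -14.4 14.2 mid [439.1  78.1]
105 smack ang -1.31 centroid [438.1 -76.7] ext -54.3 46.7 -17.4 17.4 mid [434.3 -76.6]
105 barge ang 19.35 centroid [ 429.8 -271.1] ext -59.8 54.3 -19.8 19.8 mid [ 427.2 -272. ]
115 tug ang 72.89 centroid [444.8 266.5] ext -38.6 34.2 -15.6 15.9 mid [444.1 264.4]
115 clipper ang 6.7 centroid [441.2  78.4] ext -70.0 66.3 -13.7 13.5 mid [439.4  78.1]
115 smack ang -1.3 centroid [438.2 -76.7] ext -53.0 46.0 -16.7 16.6 mid [434.7 -76.6]
115 barge ang 19.34 centroid [ 429.8 -271.2] ext -59.1 53.5 -18.9 19.1 mid [ 427.2 -272.1]
card barge [611.9 104.3] 198.5 69.0 -7.8 outline [633.7 101.3]
[[ 340.21645571 -483.1243336 ]]
[[ 575.33129914 -564.50626147]]
```

Request:
{"fn": "apply_moves", "kwargs": {
  "moves": [
    [[3,0,-25],-0.014],
    [[0,0,-25],0],
    [[0,0,-15],0],
    [[0,0,-10],0],
    [[0,0,-4],0],
    [[0,0,0],0]
  ]
}}

```text
time_s: 9.78
eef_pos: [0.4374, -0.0771, 0.0033]
ee_rot: [3.141, -0.035, 0.0]
force: [0.3, -0.1, -0.9]
grip_width: 0.0639
```

Request:
{"fn": "apply_moves", "kwargs": {
  "moves": [
    [[0,0,0],0],
    [[0,0,0],0],
    [[0,0,0],0],
    [[0,0,0],0],
    [[0,0,0],0]
  ],
  "claw": 0,
  "newtons": 25
}}

```text
time_s: 10.4
eef_pos: [0.4377, -0.0772, 0.0037]
ee_rot: [3.141, -0.035, 0.002]
force: [-0.9, 0.1, 6.6]
grip_width: 0.0316
```

```bash
python3 -c "
from h import *
st()"
```

```text
t 10.4 tcp [437.7 -77.2   3.7] jaw yaw -91.27 zaxis [ 0.001 -0.    -1.   ] q [-0.174  0.085 -0.605  0.88  -0.     2.989] F [-0.9  0.1  6.6] w 31.6
```

Request:
{"fn": "apply_moves", "kwargs": {
  "moves": [
    [[0,0,10],0],
    [[0,0,25],0],
    [[0,0,35],0.1],
    [[10,-10,10],0.18],
    [[20,-25,0],0.18],
    [[20,-25,0],0.18],
    [[20,-25,0],0.18],
    [[20,-25,0],0.18],
    [[20,-25,0],0.18],
    [[20,-25,0],0.18]
  ]
}}

```text
time_s: 11.65
eef_pos: [0.5675, -0.2378, 0.0832]
ee_rot: [-2.458, -1.955, 0.0]
force: [0.8, 0.4, 0.0]
grip_width: 0.0319
```

Request:
{"fn": "apply_moves", "kwargs": {
  "moves": [
    [[20,-25,0],0.18],
    [[20,-25,0],0.18],
    [[19.6,-20,0],0.18],
    [[0,0,0],0.18],
    [[0,0,-10],0.18],
    [[0,0,-10],0.18],
    [[0,0,-10],0.18],
    [[0,0,-10],0.156],
    [[0,0,0],0],
    [[0,0,0],0]
  ]
}}

```text
time_s: 12.9
eef_pos: [0.6268, -0.3071, 0.0435]
ee_rot: [0.609, 3.082, -0.0]
force: [0.2, 0.0, 0.4]
grip_width: 0.0314
```

```bash
python3 -c "
from h import *
st()"
```

```text
t 12.9 tcp [ 626.8 -307.1   43.5] jaw yaw 67.63 zaxis [ 0. -0. -1.] q [-0.456  0.503  0.059  1.127  0.    -0.065] F [0.2 0.  0.4] w 31.4
```

Target TCP z ≈ 6.9; now descend to about 8 and look.

Request:
{"fn": "apply_moves", "kwargs": {
  "moves": [
    [[0.5,0,-15],0.002],
    [[0,0,-10],0],
    [[0,0,-7],0],
    [[0,0,-3],0],
    [[0,0,0],0],
    [[0,0,0],0]
  ]
}}

```text
time_s: 13.65
eef_pos: [0.6275, -0.3072, 0.0085]
ee_rot: [0.602, 3.083, -0.0]
force: [-0.0, 0.7, -0.2]
grip_width: 0.0316
```

```bash
python3 -c "
from h import *
st()
f=grab('scene','s5'); cv2.imwrite('pics/s5z.png',cv2.resize(f[160:290,160:320],None,fx=5,fy=4.5)[:600])
f=grab('top','t5'); cv2.imwrite('pics/t5z.png',cv2.resize(f[150:290,310:470],None,fx=4,fy=4))"
```

```text
t 13.65 tcp [ 627.5 -307.2    8.5] jaw yaw 67.89 zaxis [ 0.001 -0.    -1.   ] q [-0.455  0.524  0.013  1.059  0.    -0.069] F [-0.   0.7 -0.2] w 31.6
```

View pics/s5z.png

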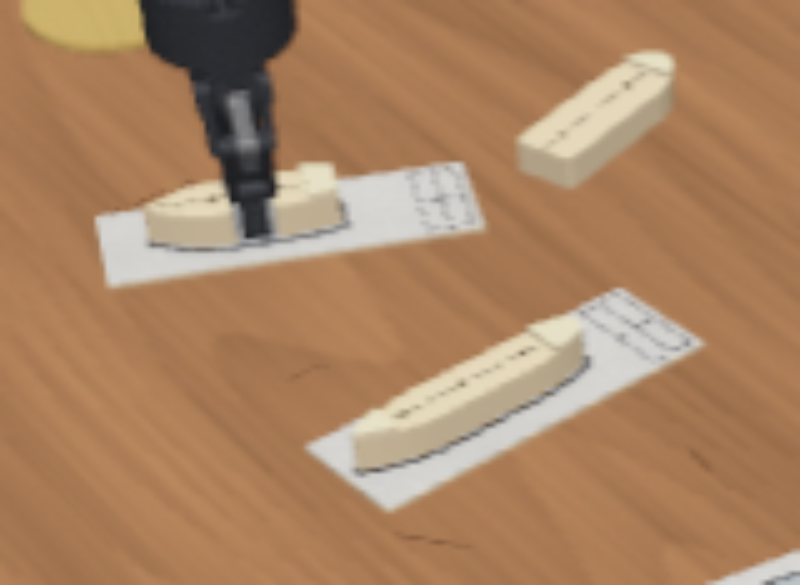

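View pics/t5z.png

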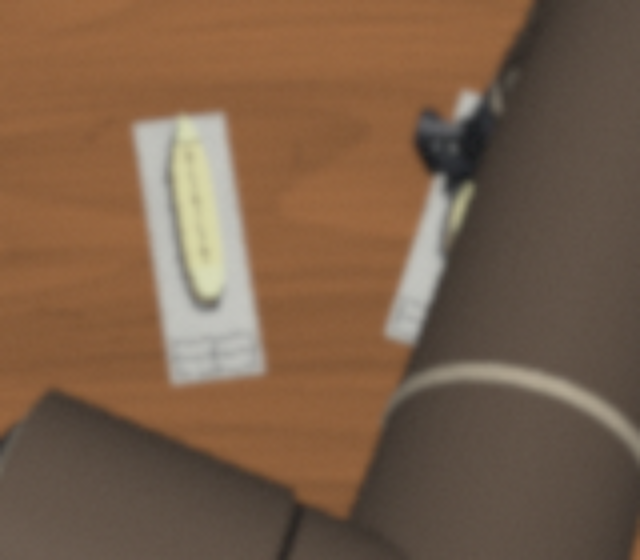

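```bash
cat >> h.py <<'E'
def pose(c,n,z):
    w,_=cast(n,c,z); m=cv2.moments(w.astype(np.float32).reshape(-1,1,2))
    a=.5*np.arctan2(2*m['mu11'],m['mu20']-m['mu02']); ce=np.array([m['m10'],m['m01']])/m['m00']
    u=np.array([np.cos(a),np.sin(a)]); v=np.array([-u[1],u[0]]); p=(w-ce)@u; q=(w-ce)@v
    return ce+u*(p.max()+p.min())/2+v*(q.max()+q.min())/2, np.degrees(a), np.ptp(p), np.ptp(q)
def blobg(im,roi,lo=15,):
    """pale-yellow (R-B large, bright) mask, for a blank lying on a white card"""
    x0,y0,x1,y1=roi; b=cv2.resize(im[y0:y1,x0:x1],None,fx=U,fy=U,interpolation=cv2.INTER_CUBIC).astype(int)
    m=((b[:,:,1]-b[:,:,0]>lo)&(b[:,:,1]>135)).astype(np.uint8)
    cs,_=cv2.findContours(m,cv2.RETR_EXTERNAL,cv2.CHAIN_APPROX_NONE); c=max(cs,key=cv2.contourArea).reshape(-1,2)
    return (c+.5)/U-.5+[x0,y0]
E
python3 - <<'E'
from h import *
f=cv2.imread("pics/t5.png")
print(f[200,345:380])
for lo in (18,22):
  m,a,L,W=pose(blobg(f,(338,172,382,250),lo),"top",.025); print(lo,m.round(1),a.round(2),L.round(1),W.round(1))
E
```

```text
[[ 98 121 153]
 [139 152 168]
 [170 179 183]
 [183 188 188]
 [182 187 186]
 [183 187 187]
 [169 174 174]
 [141 147 147]
 [125 145 147]
 [141 177 181]
 [159 203 207]
 [167 212 215]
 [160 205 207]
 [145 186 190]
 [145 187 191]
 [158 203 205]
 [166 213 215]
 [171 213 214]
 [178 208 209]
 [185 199 199]
 [187 194 194]
 [187 193 193]
 [184 190 191]
 [167 176 183]
 [129 145 166]
 [ 87 114 151]
 [ 68 101 145]
 [ 61  96 142]
 [ 62  96 143]
 [ 62  96 142]
 [ 61  97 142]
 [ 59  95 141]
 [ 60  95 141]
 [ 59  93 140]
 [ 62  97 144]]
18 [ 626.5 -102. ] 4.39 138.8 30.9
22 [ 626.5 -101.8] 4.32 138.8 29.5
```

Request:
{"fn": "apply_moves", "kwargs": {
  "moves": [
    [[0,0,-1.6],-0.002],
    [[0,0,0],0]
  ]
}}

```text
time_s: 14.0
eef_pos: [0.6275, -0.3072, 0.0068]
ee_rot: [0.605, 3.082, -0.0]
force: [0.8, -0.4, 2.1]
grip_width: 0.0313
```

Request:
{"fn": "apply_moves", "kwargs": {
  "moves": [
    [[0,0,0],0],
    [[0,0,0],0],
    [[0,0,0],0],
    [[0,0,15],0],
    [[0,0,30],0],
    [[-30,0,30],0.1],
    [[-50,9,0],0.15],
    [[-50,9,0],0.16],
    [[-50,9,0],0.16],
    [[-20.3,8.2,-10],0.155]
  ],
  "claw": 0.75
}}

```text
time_s: 15.25
eef_pos: [0.4252, -0.2718, 0.0734]
ee_rot: [-0.533, 3.094, -0.003]
force: [0.6, -0.2, 0.6]
grip_width: 0.0638
```

Request:
{"fn": "apply_moves", "kwargs": {
  "moves": [
    [[0,0,-10],0],
    [[0,0,0],0],
    [[0,0,0],0]
  ]
}}

```text
time_s: 15.62
eef_pos: [0.4281, -0.2723, 0.0619]
ee_rot: [-0.526, 3.097, -0.001]
force: [-0.4, 0.6, 0.3]
grip_width: 0.064
```

```bash
python3 - <<'E'
from h import *
st()
f=grab('top','t6'); g=grab('scene','s6')
cv2.imwrite('pics/s6z.png',cv2.resize(g[140:280,170:320],None,fx=4,fy=4));cv2.imwrite('pics/t6z.png',cv2.resize(f[160:300,330:480],None,fx=4,fy=4))
E
```

```text
t 15.62 tcp [ 428.1 -272.3   61.9] jaw yaw 109.28 zaxis [ 0.001 -0.    -1.   ] q [-0.567  0.149 -0.39   1.031  0.    -0.903] F [-0.4  0.6  0.3] w 64.0
```

View pics/s6z.png

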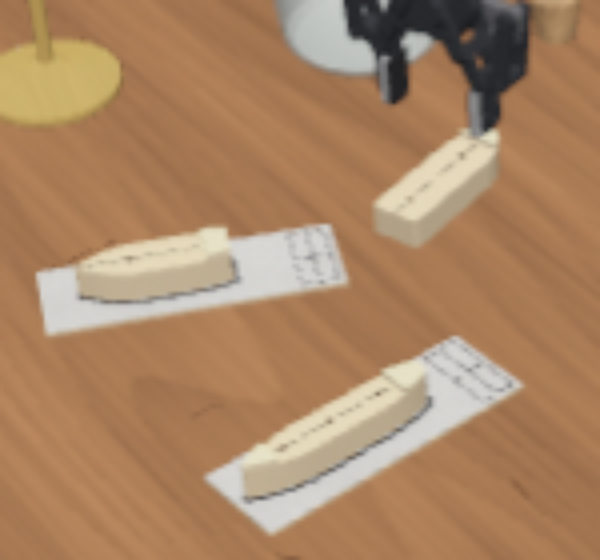

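View pics/t6z.png

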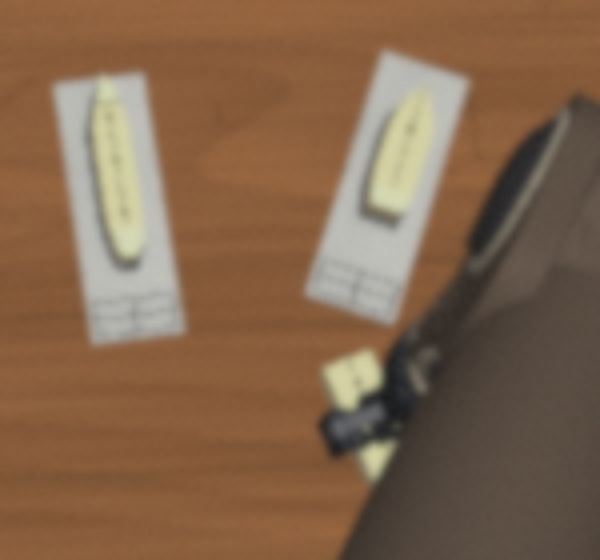

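Request:
{"fn": "apply_moves", "kwargs": {
  "moves": [
    [[-1,0.2,-20],0],
    [[0,0,-20],0],
    [[0,0,-12],0],
    [[0,0,-6],0],
    [[0,0,0],0],
    [[0,0,0],0]
  ]
}}

```text
time_s: 16.48
eef_pos: [0.4264, -0.2719, 0.0041]
ee_rot: [-0.527, 3.096, -0.001]
force: [0.7, 0.5, 0.8]
grip_width: 0.0638
```

Request:
{"fn": "apply_moves", "kwargs": {
  "moves": [
    [[0,0,0],0],
    [[0,0,0],0],
    [[0,0,0],0],
    [[0,0,0],0],
    [[0,0,0],0]
  ],
  "claw": 0,
  "newtons": 25
}}

```text
time_s: 17.1
eef_pos: [0.4263, -0.2719, 0.0041]
ee_rot: [-0.527, 3.096, -0.001]
force: [-0.8, 0.9, 5.6]
grip_width: 0.0353
```

```bash
python3 - <<'E'
from h import *
st()
f=cv2.imread("pics/t6.png")
for lo in (18,22):
  for r in ((338,172,382,250),(400,165,452,245)):
    m,a,L,W=pose(blobg(f,r,lo),"top",.025); print(lo,m.round(1),a.round(2),L.round(1),W.round(1))
E
```

```text
t 17.1 tcp [ 426.3 -271.9    4.1] jaw yaw 109.32 zaxis [ 0.001 -0.001 -1.   ] q [-0.568  0.193 -0.476  0.901 -0.    -0.905] F [-0.8  0.9  5.6] w 35.3
18 [ 626.5 -102. ] 4.42 138.7 30.5
18 [ 630.4 -308.8] -22.63 99.4 36.2
22 [ 626.6 -102. ] 4.33 138.5 29.2
22 [ 629.8 -308.5] -22.8 98.1 34.9
```

Request:
{"fn": "apply_moves", "kwargs": {
  "moves": [
    [[0,0,10],0],
    [[0,0,25],0],
    [[0,0,35],0.1],
    [[10,20,10],0.16],
    [[15,30,0],0.16],
    [[15,30,0],0.16],
    [[15,30,0],0.16],
    [[15,30,0],0.16],
    [[15,30,0],0.16],
    [[15,30,0],0.16]
  ]
}}

```text
time_s: 18.35
eef_pos: [0.5261, -0.0706, 0.0837]
ee_rot: [2.212, -2.23, -0.0]
force: [1.0, 0.8, 0.8]
grip_width: 0.0357
```

Request:
{"fn": "apply_moves", "kwargs": {
  "moves": [
    [[20,30,0],0.16],
    [[20,30,0],0.16],
    [[20,30,0],0.16],
    [[20,30,0],0.16],
    [[15,30,0],0.16],
    [[13,23,-10],0.16],
    [[0,0,-15],0.16],
    [[0,0,-15],0.16],
    [[0,0,0],0.16],
    [[0,0,0],0.008]
  ]
}}

```text
time_s: 19.6
eef_pos: [0.6337, 0.1013, 0.0434]
ee_rot: [3.134, -0.216, -0.001]
force: [0.0, 0.3, -0.2]
grip_width: 0.0357
```

Request:
{"fn": "apply_moves", "kwargs": {
  "moves": [
    [[0,0,0],0],
    [[0,0,0],0]
  ]
}}

```text
time_s: 19.85
eef_pos: [0.6341, 0.1013, 0.0438]
ee_rot: [-3.134, 0.216, -0.0]
force: [1.3, -0.1, -0.4]
grip_width: 0.0352
```

```bash
python3 -c "
from h import *
st()"
```

```text
t 19.85 tcp [634.1 101.3  43.8] jaw yaw -97.9 zaxis [ 0.  0. -1.] q [ 0.158  0.401 -0.096  1.073  0.    -2.845] F [ 1.3 -0.1 -0.4] w 35.2
```

Request:
{"fn": "apply_moves", "kwargs": {
  "moves": [
    [[0,0,-15],0.002],
    [[0,0,-10],0],
    [[0,0,-7],0],
    [[0,0,-4.5],0],
    [[0,0,0],0],
    [[0,0,0],0]
  ]
}}

```text
time_s: 20.6
eef_pos: [0.6341, 0.1014, 0.007]
ee_rot: [-3.134, 0.211, -0.0]
force: [-0.1, 0.5, -0.2]
grip_width: 0.035
```

```bash
python3 -c "
from h import *
st()
f=grab('scene','s7'); cv2.imwrite('pics/s7z.png',cv2.resize(f[240:340,230:370],None,fx=5,fy=5))"
```

```text
t 20.6 tcp [634.1 101.4   7. ] jaw yaw -97.7 zaxis [ 0.  0. -1.] q [ 0.159  0.425 -0.146  1.    -0.    -2.849] F [-0.1  0.5 -0.2] w 35.0
```

View pics/s7z.png

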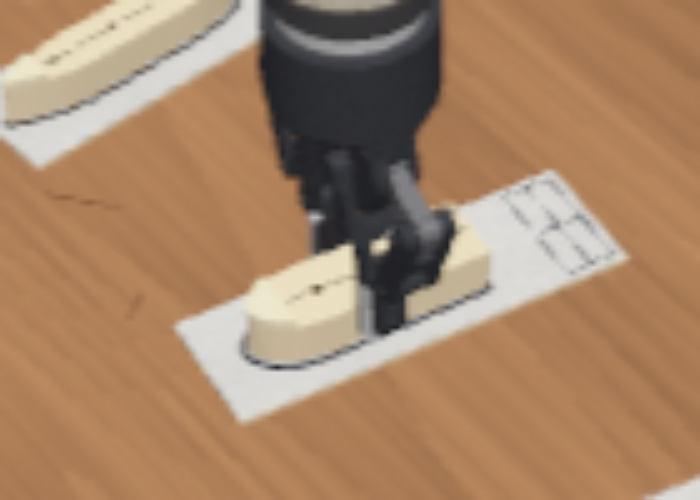

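```bash
python3 - <<'E'
from h import *
im=cv2.imread("pics/top0.png"); h=cv2.cvtColor(im,cv2.COLOR_BGR2HSV)
m=((h[:,:,1]>190)&(h[:,:,2]>150)&(h[:,:,0]<20)).astype(np.uint8); m[:295]=0;m[325:]=0;m[:,:195]=0;m[:,250:]=0
ys,xs=np.nonzero(m); w,_=cast("top",np.c_[xs,ys],.022); print(w.min(0),w.max(0),cast("top",(207,306),.026)[0])
E
```

```text
[322.1517432  259.14805353] [358.81177855 310.84452128] [[348.5743322  326.26991556]]
```

Request:
{"fn": "apply_moves", "kwargs": {
  "moves": [
    [[0,0,0],0],
    [[0,0,0],0],
    [[0,0,0],0],
    [[0,0,15],0],
    [[0,0,30],0],
    [[-10,12,30],-0.1],
    [[-30,25,0],-0.18],
    [[-30,25,0],-0.18],
    [[-30,25,0],-0.18],
    [[-30,25,0],-0.18]
  ],
  "claw": 0.65
}}

```text
time_s: 21.9
eef_pos: [0.5033, 0.2142, 0.0833]
ee_rot: [-2.785, 1.451, -0.002]
force: [0.1, 0.1, -0.2]
grip_width: 0.0553
```

Request:
{"fn": "apply_moves", "kwargs": {
  "moves": [
    [[-30,25,0],-0.18],
    [[-30,25,0],-0.18],
    [[0,0,0],-0.18],
    [[0,0,0],-0.18],
    [[0,0,0],-0.18],
    [[0,0,0],-0.015],
    [[0,0,0],0],
    [[0,0,0],0]
  ]
}}

```text
time_s: 22.9
eef_pos: [0.444, 0.2633, 0.0822]
ee_rot: [-1.868, 2.526, -0.0]
force: [-0.3, -0.5, -0.4]
grip_width: 0.0558
```

```bash
python3 - <<'E'
from h import *
st()
f=grab('top','t8'); g=grab('scene','s8')
cv2.imwrite('pics/s8z.png',cv2.resize(g[220:340,230:470],None,fx=3.3,fy=3.3));cv2.imwrite('pics/t8z.png',cv2.resize(f[160:310,190:390],None,fx=4,fy=4))
E
```

```text
t 22.9 tcp [444.  263.3  82.2] jaw yaw 162.98 zaxis [ 0.  0. -1.] q [ 0.535  0.152 -0.339  1.079  0.    -0.738] F [-0.3 -0.5 -0.4] w 55.8
```

View pics/s8z.png

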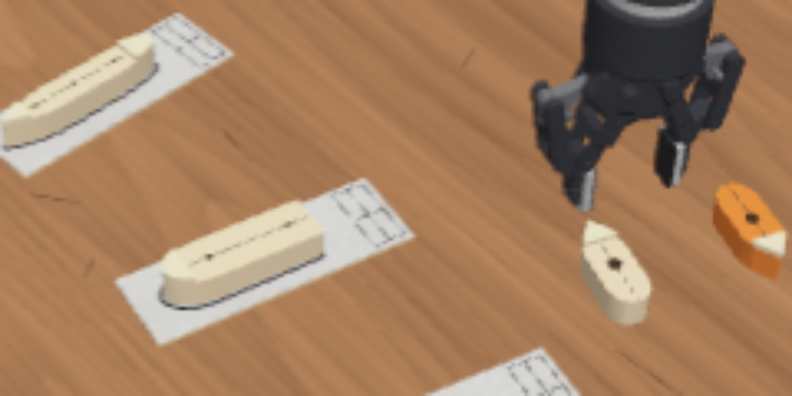

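View pics/t8z.png

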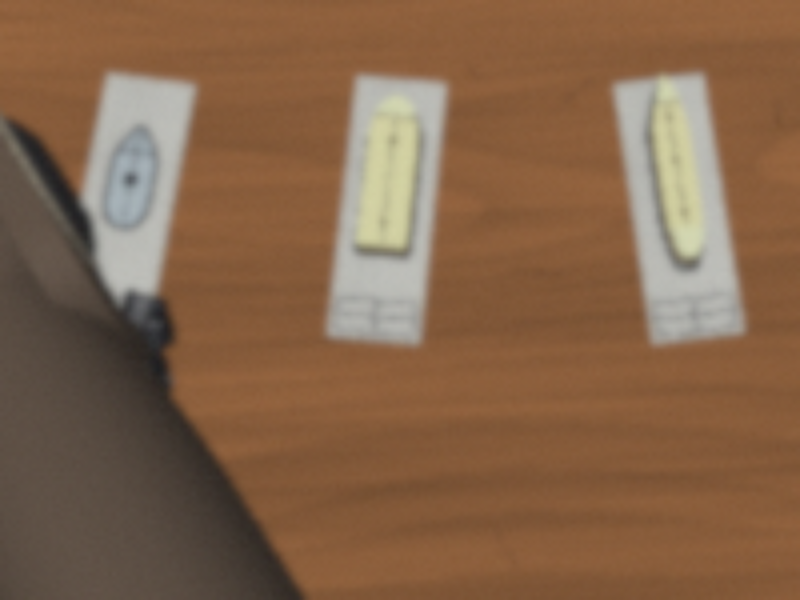

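Request:
{"fn": "apply_moves", "kwargs": {
  "moves": [
    [[0,0.2,-25],0],
    [[0,0,-25],0],
    [[0,0,-15],0],
    [[0,0,-10],0],
    [[0,0,-3.5],0],
    [[0,0,0],0]
  ]
}}

```text
time_s: 23.75
eef_pos: [0.4442, 0.2637, 0.0038]
ee_rot: [-1.866, 2.527, -0.0]
force: [0.8, 1.1, 0.3]
grip_width: 0.0552
```

Request:
{"fn": "apply_moves", "kwargs": {
  "moves": [
    [[0,0,0],0],
    [[0,0,0],0],
    [[0,0,0],0],
    [[0,0,0],0],
    [[0,0,0],0]
  ],
  "claw": 0,
  "newtons": 25
}}

```text
time_s: 24.38
eef_pos: [0.4445, 0.2639, 0.0042]
ee_rot: [-1.865, 2.526, -0.0]
force: [-0.1, 0.7, 5.8]
grip_width: 0.0299
```

```bash
python3 - <<'E'
from h import *
st()
f=cv2.imread("pics/t8.png")
m,a,L,W=pose(blobg(f,(268,172,306,250),20),"top",.025); print(m.round(1),a.round(2),L.round(1),W.round(1))
E
```

```text
t 24.38 tcp [444.5 263.9   4.2] jaw yaw 162.89 zaxis [ 0.001  0.001 -1.   ] q [ 0.536  0.212 -0.452  0.906 -0.    -0.736] F [-0.1  0.7  5.8] w 29.9
[631.4 100.6] -7.57 114.1 39.2
```

```bash
python3 - <<'E'
from h import *
g=cv2.imread("pics/s8.png"); f=cv2.imread("pics/t8.png")
cv2.imwrite('pics/bs.png',cv2.resize(g[270:330,260:365],None,fx=7,fy=7,interpolation=2))
cv2.imwrite('pics/bt.png',cv2.resize(f[174:250,268:306],None,fx=9,fy=7.8,interpolation=2)[:600])
E
```

```text
(no output)
```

View pics/bs.png

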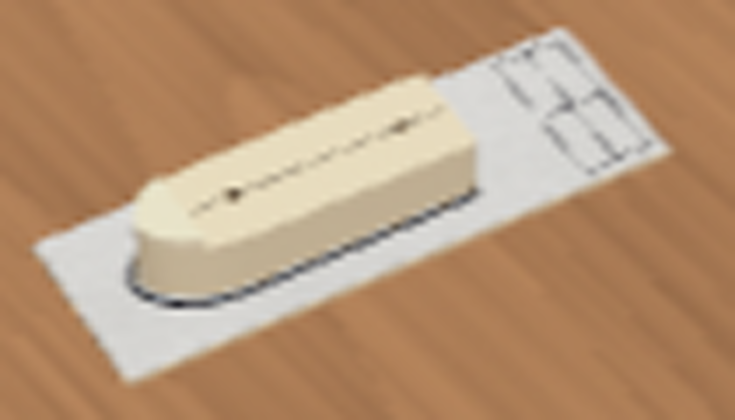

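View pics/bt.png

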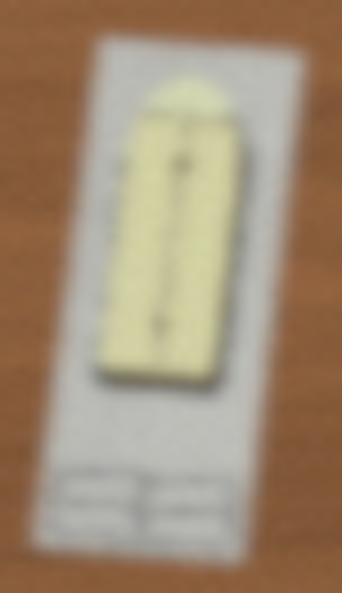

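```bash
cat >> h.py <<'E'
def dots(im,roi,n,z,k,ch=1):
    """k darkest compact spots along the deck: blackhat, subpixel centroid"""
    x0,y0,x1,y1=roi; b=cv2.resize(im[y0:y1,x0:x1,ch],None,fx=U,fy=U,interpolation=cv2.INTER_CUBIC)
    b=cv2.GaussianBlur(b,(0,0),5).astype(np.float32)
    bg=cv2.morphologyEx(b,cv2.MORPH_CLOSE,np.ones((31,31)))-b; out=[]
    for _ in range(k):
        _,v,_,(x,y)=cv2.minMaxLoc(bg); w=bg[max(y-8,0):y+9,max(x-8,0):x+9]; gy,gx=np.mgrid[max(y-8,0):max(y-8,0)+w.shape[0],max(x-8,0):max(x-8,0)+w.shape[1]]
        w=np.clip(w-.5*v,0,None); p=np.array([(gx*w).sum(),(gy*w).sum()])/w.sum(); out.append(((p+.5)/U-.5+[x0,y0])); cv2.circle(bg,(int(x),int(y)),16,0,-1)
    out=sorted(out,key=lambda q:q[1]); return np.array(out),cast(n,out,z)[0]
E
python3 - <<'E'
from h import *
t0=cv2.imread("pics/t4.png"); t8=cv2.imread("pics/t8.png");t00=cv2.imread("pics/top0.png");t6=cv2.imread("pics/t6.png")
for nm,im,r,z,k in (("plan",t0,(284,192,292,224),.003,2),("blank",t8,(281,188,293,221),.025,2),("clipperplan",t00,(351,188,367,222),.003,3),("clipper",t6,(350,184,367,222),.025,3)):
    p,w=dots(im,r,"top",z,k); print(nm,p.round(1).tolist(),w.round(1).tolist())
E
```

```text
plan [[288.0, 196.6], [290.7, 222.9]] [[656.0, 98.5], [577.0, 93.3]]
blank [[292.0, 216.5], [291.9, 219.6]] [[589.2, 87.9], [580.2, 88.4]]
clipperplan [[361.3, 195.2], [362.4, 202.0], [353.9, 208.4]] [[650.7, -113.5], [630.0, -115.2], [611.7, -89.4]]
clipper [[354.7, 213.8], [356.0, 218.6], [356.9, 221.3]] [[589.1, -88.9], [574.9, -91.7], [567.2, -93.7]]
```

```bash
cat >> h.py <<'E'
def dot(im,seed,n,z,r=2.6,ch=1):
    x,y=seed; R=5; x0,y0=int(round(x))-R,int(round(y))-R
    b=cv2.resize(im[y0:y0+2*R+1,x0:x0+2*R+1,ch],None,fx=U,fy=U,interpolation=cv2.INTER_CUBIC).astype(float)
    gy,gx=np.mgrid[:b.shape[0],:b.shape[1]]; X=(gx+.5)/U-.5+x0; Y=(gy+.5)/U-.5+y0; p=np.array([x,y],float)
    for _ in range(8):
        k=(X-p[0])**2+(Y-p[1])**2<r*r; v=np.median(b[k]); w=np.clip(v-6-b,0,None)*k
        if w.sum()==0: return p,None
        p=np.array([(X*w).sum(),(Y*w).sum()])/w.sum()
    return p,cast(n,p,z)[0][0]
E
python3 - <<'E'
from h import *
L=lambda n:cv2.imread(f"pics/{n}.png")
for nm,f,n,z,s in (
 ("barge plan","t4","top",.003,[(289.5,197),(287,218.2)]),("barge","t8","top",.025,[(288.3,194.8),(285.8,215.7)]),
 ("clip plan","top0","top",.003,[(330+106/4,165+115/4),(330+114/4,165+154/4),(330+121/4,165+192/4)]),("clip","t8","top",.025,[(190+668/4,160+118/4),(190+676/4,160+168/4),(190+684/4,160+213/4)]),
 ("smack plan","top0","top",.003,[(330+403/4,165+120/4)]),("smack","t6","top",.025,[(330+411/4,160+129/4)]),
 ):
    for q in s:
        p,w=dot(L(f),q,n,z); print(nm,q,p.round(2),None if w is None else w.round(1))
E
```

```text
barge plan (289.5, 197) [287.99 196.6 ] [656.   98.5]
barge plan (287, 218.2) [285.83 216.53] [596.5 106.5]
barge (288.3, 194.8) [287.74 194.7 ] [654.3  97.8]
barge (285.8, 215.7) [285.3  215.19] [594.  106.5]
clip plan (356.5, 193.75) [356.23 189.76] [667.8 -99.9]
clip plan (358.5, 203.5) [357.83 202.62] [ 628.6 -102. ]
clip plan (360.25, 213.0) [359.74 214.89] [ 591.7 -105.1]
clip (357.0, 189.5) [356.77 188.74] [663.2 -99.4]
clip (359.0, 202.0) [358.45 199.55] [ 630.7 -102.1]
clip (361.0, 213.25) [360.6  212.52] [ 592.2 -105.7]
smack plan (430.75, 195.0) [430.26 194.81] [ 643.2 -314.2]
smack (432.75, 192.25) [432.24 191.73] [ 645.  -315.1]
```

Request:
{"fn": "apply_moves", "kwargs": {
  "moves": [
    [[0,0,10],0],
    [[0,0,25],0],
    [[0,0,35],0.1],
    [[20,3,10],0.16],
    [[30,4,0],0.16],
    [[30,4,0],0.16],
    [[30,4,0],0.16],
    [[30,4,0],0.16],
    [[30,4,0],0.16],
    [[28.6,1.1,0],0.16]
  ]
}}

```text
time_s: 25.62
eef_pos: [0.6433, 0.2877, 0.0835]
ee_rot: [2.98, -0.994, -0.001]
force: [0.2, -0.2, 0.4]
grip_width: 0.0296
```

Request:
{"fn": "apply_moves", "kwargs": {
  "moves": [
    [[0,0,-10],0.16],
    [[0,0,-15],0.16],
    [[0,0,-15],0.16],
    [[0,0,0],0.141],
    [[0,0,0],0],
    [[0,0,0],0]
  ]
}}

```text
time_s: 26.38
eef_pos: [0.6426, 0.2877, 0.0438]
ee_rot: [-3.141, 0.048, -0.0]
force: [0.8, -0.0, -0.3]
grip_width: 0.0296
```

```bash
python3 -c "
from h import *
st()"
```

```text
t 26.38 tcp [642.6 287.7  43.8] jaw yaw -91.76 zaxis [ 0.  0. -1.] q [ 0.421  0.514  0.078  1.134 -0.    -2.69 ] F [ 0.8 -0.  -0.3] w 29.6
```

Request:
{"fn": "apply_moves", "kwargs": {
  "moves": [
    [[0.4,0.3,-10],-0.08],
    [[0,0,-10],-0.078],
    [[0,0,-8],0],
    [[0,0,-6],0],
    [[0,0,-2.4],0],
    [[0,0,0],0]
  ]
}}

```text
time_s: 27.12
eef_pos: [0.6431, 0.288, 0.0074]
ee_rot: [-3.128, 0.292, -0.001]
force: [-0.0, -1.0, -0.4]
grip_width: 0.0297
```

```bash
python3 -c "
from h import *
st()
f=grab('scene','s9'); cv2.imwrite('pics/s9z.png',cv2.resize(f[300:400,290:430],None,fx=5,fy=5))"
```

```text
t 27.12 tcp [643.1 288.    7.4] jaw yaw -100.67 zaxis [ 0.  0. -1.] q [ 0.421  0.536  0.029  1.064  0.    -2.534] F [-0.  -1.  -0.4] w 29.7
```

View pics/s9z.png

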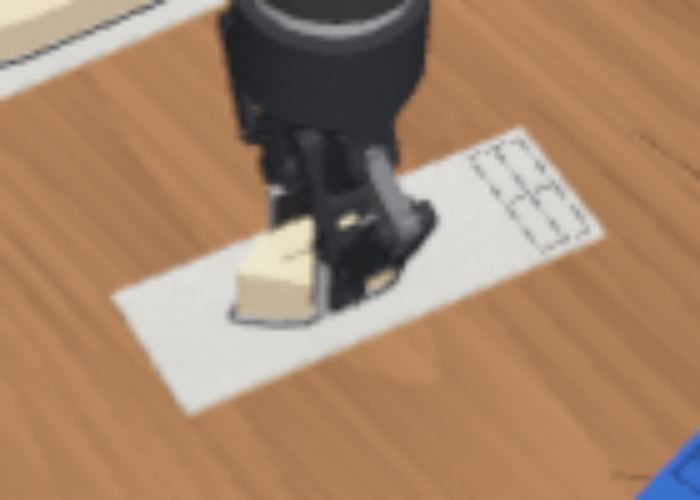

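Request:
{"fn": "apply_moves", "kwargs": {
  "moves": [
    [[0,0,0],0],
    [[0,0,0],0],
    [[0,0,0],0],
    [[0,0,15],0],
    [[0,0,30],0],
    [[-10,0,40],0],
    [[-50,-20,10],0],
    [[-60,-20,0],0],
    [[-60,-20,0],0],
    [[-60,-20,0],0]
  ],
  "claw": 0.65
}}

```text
time_s: 28.42
eef_pos: [0.4036, 0.2081, 0.1033]
ee_rot: [-3.127, 0.293, -0.002]
force: [-1.5, -0.3, 1.8]
grip_width: 0.0554
```

Request:
{"fn": "apply_moves", "kwargs": {
  "moves": [
    [[-60,-30,0],0],
    [[-20,-10,0],0]
  ]
}}

```text
time_s: 28.68
eef_pos: [0.3263, 0.1694, 0.103]
ee_rot: [-3.128, 0.292, -0.001]
force: [0.4, 0.9, -0.0]
grip_width: 0.0558
```

```bash
python3 - <<'E'
from h import *
st()
f=grab('top','t10'); g=grab('scene','s10')
cv2.imwrite('pics/s10z.png',cv2.resize(g[170:400,170:430],None,fx=3,fy=2.6));cv2.imwrite('pics/t10z.png',cv2.resize(f[165:265,190:450],None,fx=3,fy=3,interpolation=2))
E
```

```text
t 28.68 tcp [326.3 169.4 103. ] jaw yaw -100.66 zaxis [ 0.001  0.    -1.   ] q [ 0.479 -0.14  -0.587  1.124  0.    -2.477] F [ 0.4  0.9 -0. ] w 55.8
```

View pics/s10z.png

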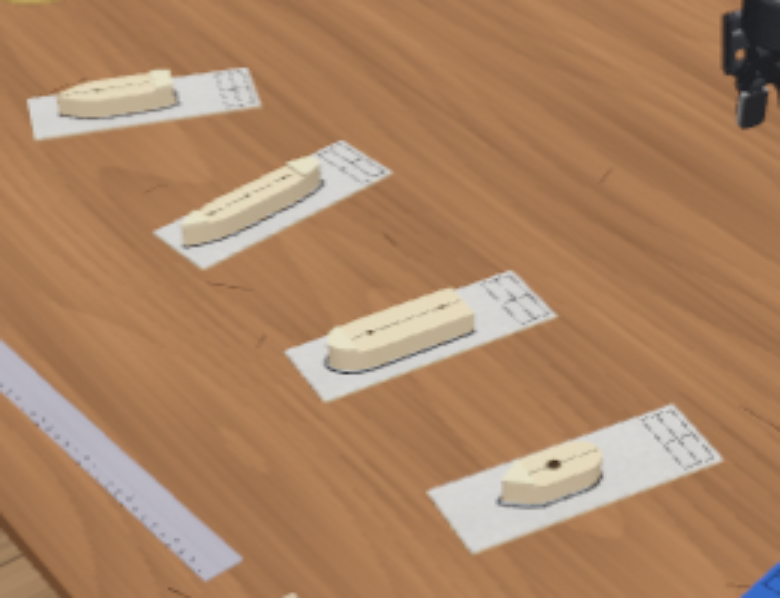

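View pics/t10z.png

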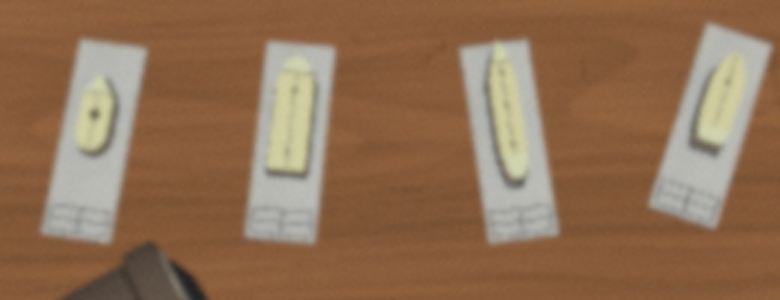

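```bash
python3 - <<'E'
from h import *
s0=cv2.imread("pics/scene0.png"); s=cv2.imread("pics/s10.png"); t0=cv2.imread("pics/top0.png"); t=cv2.imread("pics/t10.png")
for nm,im,n,z,q,r in (("tug plan s",s0,"scene",.003,(353.6,356.1),3.5),("tug s",s,"scene",.025,(354.3,348.5),3.5),
 ("tug plan t",t0,"top",.003,(195+110/4,170+139/4),3.5),("tug t",t,"top",.025,(190+95/3,165+114/3),3.5),
 ("barge plan s1",s0,"scene",.003,(293,305.3),2.6),("barge s1",s,"scene",.025,(293.3,297.3),2.6),
 ("barge plan s2",s0,"scene",.003,(317,295),2.6),("barge s2",s,"scene",.025,(316.7,288),2.6)):
    p,w=dot(im,q,n,z,r); print(nm,p.round(2),None if w is None else w.round(1))
tile=lambda im,x0,y0,x1,y1,f: cv2.resize(im[y0:y1,x0:x1],None,fx=f,fy=f,interpolation=2)
a=tile(s,178,190,262,228,9); b=tile(s0,178,190,262,228,9); cv2.imwrite("pics/smk.png",np.vstack([a[:300],b[:300]]))
a=tile(s,222,222,302,272,7); b=tile(s0,222,222,302,272,7); cv2.imwrite("pics/clp.png",np.vstack([a[:300],b[:300]]))
a=tile(s,325,320,405,360,7); b=tile(s,280,270,360,320,7);cv2.imwrite("pics/tb.png",np.vstack([a[:300],b[:300]]))
for k,r,tg in (("tug",(198,173,245,250),(643.6,287.9,-10.8)),("barge",(268,172,306,248),(633.7,101.3,-7.8)),("clipper",(338,172,382,250),(625.2,-102,4.85)),("smack",(400,165,452,245),(630.7,-308.6,-22.24))):
  m,an,L,W=pose(blobg(t,r,20),"top",.025); print(k,m.round(1),an.round(2),L.round(1),W.round(1),"target",tg)
E
```

```text
tug plan s [353.23 355.61] [643.4 289.4]
tug s [354.11 348.1 ] [641.5 288.8]
tug plan t [222.18 204.39] [641.5 289. ]
tug t [221.08 202.6 ] [639.8 287.7]
barge plan s1 [292.65 304.74] [657.8  99.4]
barge s1 [292.93 297.29] [655.8  98.9]
barge plan s2 [316.25 294.79] [598.3 107.2]
barge s2 [316.83 287.57] [596.6 107.3]
tug [639.8 287.2] -10.23 75.0 33.8 target (643.6, 287.9, -10.8)
barge [631.4 100.7] -7.67 113.9 39.1 target (633.7, 101.3, -7.8)
clipper [ 626.5 -101.9] 4.44 137.9 29.8 target (625.2, -102, 4.85)
smack [ 630.2 -308.5] -22.8 98.6 35.4 target (630.7, -308.6, -22.24)
```

View pics/smk.png

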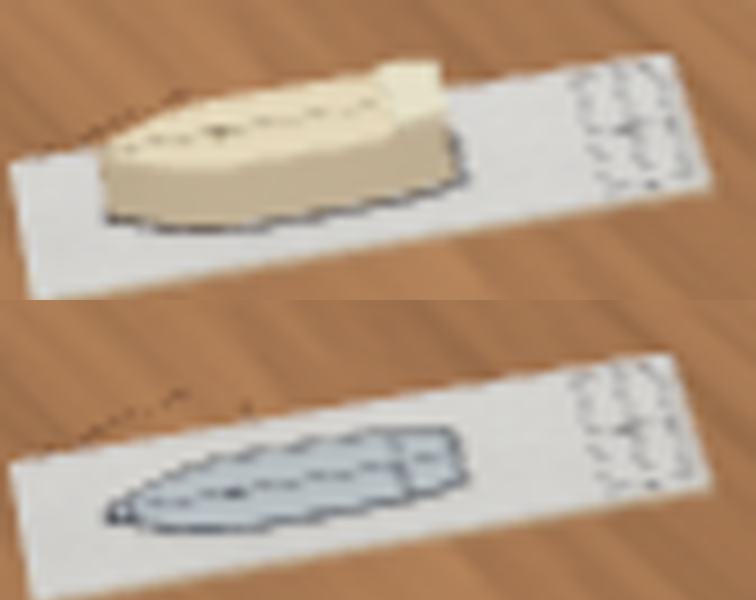

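View pics/clp.png

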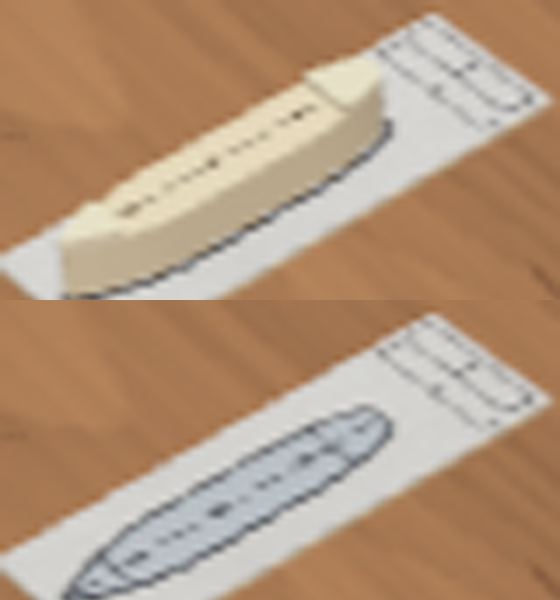

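View pics/tb.png

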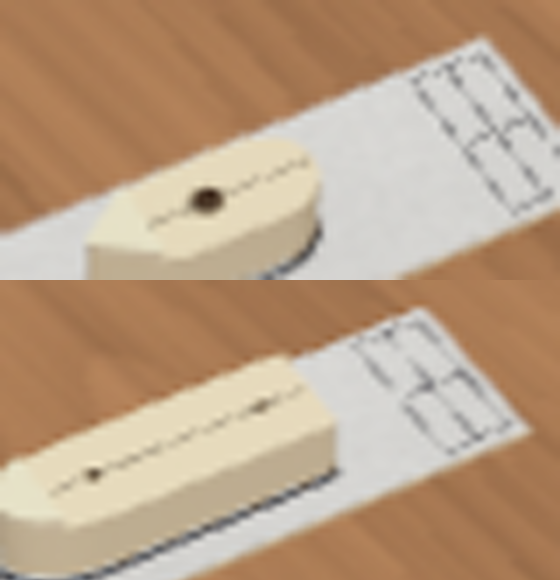

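```bash
python3 - <<'E'
from h import *
s0=cv2.imread("pics/scene0.png"); s=cv2.imread("pics/s10.png")
for nm,pq,bq in (("smack",(203.9,211.4),(202.4,204.6)),("clip mid",(253.4,252.1),(252.3,245.1)),("clip stern",(266.3,244.9),(264.6,238.3)),("clip bow",(241.3,258.9),(239.9,252))):
    p,w=dot(s0,pq,"scene",.003,2); p2,w2=dot(s,bq,"scene",.025,2); print(nm,p.round(2),w.round(1),p2.round(2),w2.round(1),(w2-w).round(1))
E
```

```text
smack [203.49 211.  ] [ 646.7 -312.3] [201.94 204.13] [ 647.4 -313.8] [ 0.6 -1.5]
clip mid [252.8  251.67] [ 631.6 -100.7] [251.71 244.96] [ 632.6 -100.9] [ 1.1 -0.3]
clip stern [265.28 244.28] [ 592.7 -104.5] [264.29 237.79] [ 594.3 -104.2] [1.5 0.3]
clip bow [241.16 258.39] [666.6 -97.7] [240.17 251.51] [666.9 -98.1] [ 0.3 -0.4]
```

Request:
{"fn": "apply_moves", "kwargs": {
  "moves": [
    [[60,20,0],0],
    [[60,25,0],0],
    [[60,25,0],0],
    [[60,25,0],0],
    [[60,20,0],0],
    [[20,5,0],0],
    [[0,0,-25],0],
    [[0,0,-25],0],
    [[0,0,0],0],
    [[0,0,0],0]
  ],
  "claw": 0.65
}}

```text
time_s: 30.02
eef_pos: [0.6417, 0.2877, 0.0531]
ee_rot: [-3.127, 0.292, -0.002]
force: [0.8, 0.2, 1.1]
grip_width: 0.0556
```

```bash
python3 -c "
from h import *
st()"
```

```text
t 30.02 tcp [641.7 287.7  53.1] jaw yaw -100.68 zaxis [ 0.001  0.001 -1.   ] q [ 0.422  0.507  0.088  1.15  -0.    -2.534] F [0.8 0.2 1.1] w 55.6
```

Request:
{"fn": "apply_moves", "kwargs": {
  "moves": [
    [[0.8,0.3,-18],0],
    [[0,0,-15],0],
    [[0,0,-9],0],
    [[0,0,-3.7],0],
    [[0,0,0],0],
    [[0,0,0],0]
  ]
}}

```text
time_s: 30.78
eef_pos: [0.642, 0.2878, 0.007]
ee_rot: [-3.128, 0.292, -0.001]
force: [0.4, -0.2, 1.0]
grip_width: 0.0555
```

Request:
{"fn": "apply_moves", "kwargs": {
  "moves": [
    [[0,0,0],0],
    [[0,0,0],0],
    [[0,0,0],0],
    [[0,0,0],0]
  ],
  "claw": 0,
  "newtons": 25
}}

```text
time_s: 31.28
eef_pos: [0.642, 0.2878, 0.007]
ee_rot: [-3.128, 0.292, -0.001]
force: [0.2, 0.9, 2.8]
grip_width: 0.0292
```

```bash
python3 -c "
from h import *
st()"
```

```text
t 31.27 tcp [642.  287.8   7. ] jaw yaw -100.68 zaxis [ 0.001  0.    -1.   ] q [ 0.421  0.534  0.024  1.061 -0.    -2.534] F [0.2 0.9 2.8] w 29.2
```

Request:
{"fn": "apply_moves", "kwargs": {
  "moves": [
    [[0,0,3],0],
    [[1.8,1.2,0],0],
    [[0,0,0],0],
    [[0,0,0],0]
  ]
}}

```text
time_s: 31.78
eef_pos: [0.6433, 0.2888, 0.0091]
ee_rot: [3.128, -0.292, -0.001]
force: [-0.4, -0.3, -0.7]
grip_width: 0.0297
```

```bash
python3 -c "
from h import *
st()"
```

```text
t 31.77 tcp [643.3 288.8   9.1] jaw yaw -100.68 zaxis [-0. -0. -1.] q [ 0.422  0.536  0.034  1.069  0.    -2.533] F [-0.4 -0.3 -0.7] w 29.7
```

Request:
{"fn": "apply_moves", "kwargs": {
  "moves": [
    [[0.6,0.2,-1],0],
    [[0,0,-1],0],
    [[0,0,0],0]
  ]
}}

```text
time_s: 32.15
eef_pos: [0.6439, 0.289, 0.0072]
ee_rot: [3.128, -0.292, -0.0]
force: [0.3, -0.7, 0.6]
grip_width: 0.0291
```

Request:
{"fn": "apply_moves", "kwargs": {
  "moves": [
    [[0,0,0],0],
    [[0,0,0],0],
    [[0,0,0],0],
    [[0,0,15],0],
    [[0,0,30],0],
    [[0,-20,20],0],
    [[-3,-50,0],0.02],
    [[-3,-55,0],0.03],
    [[-3,-50,0],0.002],
    [[-0.5,-12.6,-10],0]
  ],
  "claw": 0.75
}}

```text
time_s: 33.4
eef_pos: [0.6349, 0.0976, 0.0641]
ee_rot: [3.134, -0.217, 0.004]
force: [1.0, 0.5, -0.6]
grip_width: 0.0639
```

Request:
{"fn": "apply_moves", "kwargs": {
  "moves": [
    [[0,0,-15],0],
    [[0,0,0],0],
    [[0,0,0],0]
  ]
}}

```text
time_s: 33.78
eef_pos: [0.6344, 0.1027, 0.0471]
ee_rot: [-3.135, 0.208, 0.001]
force: [0.2, -0.6, 0.2]
grip_width: 0.0639
```

```bash
python3 -c "
from h import *
st()"
```

```text
t 33.77 tcp [634.4 102.7  47.1] jaw yaw -97.6 zaxis [-0.001  0.    -1.   ] q [ 0.16   0.401 -0.089  1.081  0.    -2.849] F [ 0.2 -0.6  0.2] w 63.9
```

Request:
{"fn": "apply_moves", "kwargs": {
  "moves": [
    [[0,-1.2,-18],-0.002],
    [[0,0,-13],0],
    [[0,0,-6],0],
    [[0,0,-3],0],
    [[0,0,0],0],
    [[0,0,0],0]
  ]
}}

```text
time_s: 34.52
eef_pos: [0.6349, 0.1002, 0.0079]
ee_rot: [-3.134, 0.214, -0.001]
force: [-0.4, 0.0, -0.3]
grip_width: 0.0644
```

Request:
{"fn": "apply_moves", "kwargs": {
  "moves": [
    [[0,0,0],0],
    [[0,0,0],0],
    [[0,0,0],0],
    [[0,0,0],0]
  ],
  "claw": 0,
  "newtons": 25
}}

```text
time_s: 35.02
eef_pos: [0.6348, 0.1003, 0.0078]
ee_rot: [-3.134, 0.214, -0.001]
force: [-0.4, -1.1, 2.6]
grip_width: 0.0355
```

Request:
{"fn": "apply_moves", "kwargs": {
  "moves": [
    [[0,0,3],0],
    [[1.8,0,0],0],
    [[0,0,0],0],
    [[0,0,0],0]
  ]
}}

```text
time_s: 35.52
eef_pos: [0.6362, 0.1002, 0.0101]
ee_rot: [3.134, -0.214, -0.001]
force: [-0.9, -0.2, -0.4]
grip_width: 0.0353
```

```bash
python3 -c "
from h import *
st()"
```

```text
t 35.52 tcp [636.2 100.2  10.1] jaw yaw -97.81 zaxis [-0.001 -0.    -1.   ] q [ 0.156  0.427 -0.136  1.009  0.    -2.849] F [-0.9 -0.2 -0.4] w 35.3
```

Request:
{"fn": "apply_moves", "kwargs": {
  "moves": [
    [[0.5,1.4,0],0],
    [[0,0,0],0],
    [[0,0,-1.3],0],
    [[0,0,-1.3],0],
    [[0,0,0],0]
  ]
}}

```text
time_s: 36.15
eef_pos: [0.6368, 0.1016, 0.0079]
ee_rot: [-3.134, 0.214, -0.0]
force: [0.3, 0.7, -0.1]
grip_width: 0.0354
```

Request:
{"fn": "apply_moves", "kwargs": {
  "moves": [
    [[0,0,0],0],
    [[0,0,0],0],
    [[0,0,0],0],
    [[0,0,15],0],
    [[0,0,30],0],
    [[-10,0,40],0],
    [[-60,0,10],0],
    [[-60,0,0],0],
    [[-60,0,0],0],
    [[-60,0,0],0]
  ],
  "claw": 0.75
}}

```text
time_s: 37.4
eef_pos: [0.3853, 0.1016, 0.1039]
ee_rot: [-3.134, 0.214, -0.003]
force: [-0.1, 0.0, 1.3]
grip_width: 0.0645
```

Request:
{"fn": "apply_moves", "kwargs": {
  "moves": [
    [[-60,0,0],0],
    [[0,0,0],0],
    [[0,0,0],0]
  ]
}}

```text
time_s: 37.78
eef_pos: [0.3278, 0.102, 0.1041]
ee_rot: [-3.133, 0.213, -0.005]
force: [-0.5, 0.3, 0.1]
grip_width: 0.0642
```

```bash
python3 - <<'E'
from h import *
st()
t=grab('top','t12'); s=grab('scene','s12')
cv2.imwrite('pics/s12z.png',cv2.resize(s[170:400,170:430],None,fx=3,fy=2.6));cv2.imwrite('pics/t12z.png',t)
s0=cv2.imread("pics/scene0.png"); t0=cv2.imread("pics/top0.png")
for nm,im,n,z,q,r in (("tug plan s",s0,"scene",.003,(353.6,356.1),3.5),("tug s",s,"scene",.025,(354.3,348.5),3.5),
 ("tug plan t",t0,"top",.003,(195+110/4,170+139/4),3.5),("tug t",t,"top",.025,(190+95/3,165+112/3),3.5),
 ("barge plan s1",s0,"scene",.003,(293,305.3),2.6),("barge s1",s,"scene",.025,(292.5,297.3),2.6),
 ("barge plan s2",s0,"scene",.003,(317,295),2.6),("barge s2",s,"scene",.025,(316.2,288),2.6)):
    p,w=dot(im,q,n,z,r); print(nm,p.round(2),None if w is None else w.round(1))
for k,r in (("tug",(198,173,245,250)),("barge",(268,172,306,248)),("clipper",(338,172,382,250)),("smack",(400,165,452,245))):
  m,an,L,W=pose(blobg(t,r,20),"top",.025); print(k,m.round(1),an.round(2),L.round(1),W.round(1))
E
```

```text
t 37.77 tcp [327.8 102.  104.1] jaw yaw -97.79 zaxis [ 0.003  0.001 -1.   ] q [ 0.302 -0.192 -0.626  1.134 -0.    -2.704] F [-0.5  0.3  0.1] w 64.2
tug plan s [353.23 355.61] [643.4 289.4]
tug s [353.56 348.86] [643.6 289.6]
tug plan t [222.18 204.39] [641.5 289. ]
tug t [220.86 201.94] [641.8 288.4]
barge plan s1 [292.65 304.74] [657.8  99.4]
barge s1 [292.12 297.85] [658.2  99.1]
barge plan s2 [316.25 294.79] [598.3 107.2]
barge s2 [316.19 288.05] [598.7 107.6]
tug [642.5 288.1] -9.92 74.8 32.8
barge [633.7 101. ] -7.58 114.5 39.3
clipper [ 626.6 -101.9] 4.39 137.7 29.7
smack [ 630.1 -308.7] -22.69 98.4 35.4
```

View pics/s12z.png

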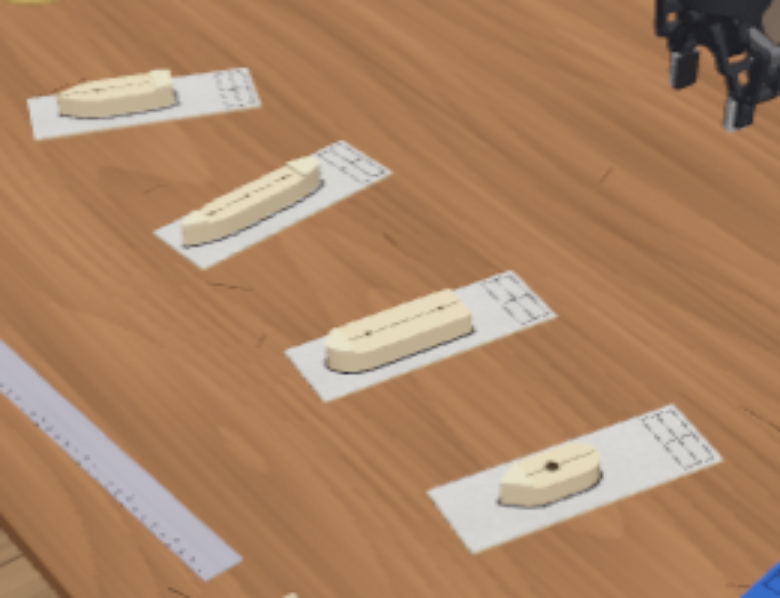

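View pics/t12z.png

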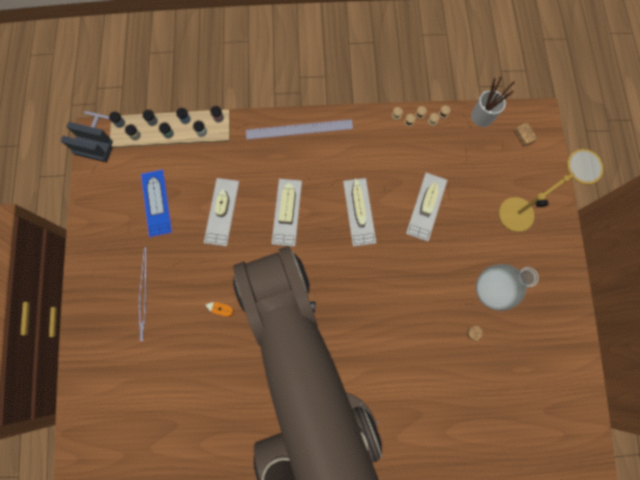

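```bash
python3 -c "
from bench import env
print(env.hand_in())"
```

```text
the job is handed in; nothing more can be done
None
```

All four hull blanks are on their own plan cards, deck up, with the bow over the drawn bow, and released. I handed in at about 38 s, with the gripper open and clear of everything. I compared the deck dots on each blank with the drawn dots to check the placing:

| Blank | Offset from the drawn outline | Notes |
|---|---|---|
| Tug | about 0.6 mm or less | first landed about 2 mm too far aft; regrasped and moved |
| Barge | about 0.5 mm | first landed about 2 mm too far aft; regrasped and moved |
| Clipper | about 1 mm forward in the scene camera | top-camera dots were too noisy to use |
| Smack | about 1.5 to 2 mm, mostly forward | not corrected |

- **Heading:** every blank is within about 1° of its card.
- **Disagreements:** for the smack, the top-camera outline put it about 0.6 mm aft, while the dots put it forward. The tug's top-camera outline read about 1 mm short of its target, where its dots read nearly exact. I trusted the dots for both.
- **Everything else:** in the last top picture, the flask, tweezers, orange tug and blue card look unmoved. I compared these by eye and did not measure them.

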